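# Put the piping nozzles back in their case

### The job

The washed piping nozzles are dry: put them back in their case. Open its clear lid, set each nozzle upright, wide end down, over its own post so that they stand in order of size, the smallest nozzle on the smallest post up to the largest on the largest, each right down on the floor of the case, then shut the lid fully.

Things in the scene. Friction and masses are not known exactly. Their poses are not given: they have to be found in the camera images.
- nozzle_1: smallest of four plain round steel piping nozzles (hollow, open below and at the tip): straight collar 22 mm in diameter and 10 mm high, above it a cone that narrows to 9 mm; 37 mm high, walls 1.6 mm. It starts standing upright, wide end down, on a glass worktop saver whose top is at z = 0.013. Origin: centre of the wide lower end; z up along the axis
- nozzle_2: second smallest nozzle: collar 28 mm in diameter and 10 mm high, cone narrowing to 12 mm; 44 mm high. Else as nozzle_1
- nozzle_3: second largest nozzle: collar 34 mm in diameter and 10 mm high, cone narrowing to 16 mm; 51 mm high. Else as nozzle_1
- nozzle_4: largest nozzle: collar 40 mm in diameter and 10 mm high, cone narrowing to 20 mm; 58 mm high. Else as nozzle_1
- post_1: smallest of four black tapered posts in a row in the nozzle case, for nozzle_1: 13 mm in diameter at the foot, 4 mm at the top, 21 mm high. Origin: centre of its foot, on the case floor (z = 0.004). x points from the tab's (front) side of the case to its hinge side, y along the row, from post_4 towards post_1, z up
- post_2: second smallest post, for nozzle_2, 43 mm from post_1: 19 mm in diameter at the foot, 7 mm at the top, 28 mm high. Origin and axes as post_1. The case is a fixed white base, 211 mm along y, 97 mm along x, its walls 2.5 mm thick and 36 mm high; the row of posts runs along its middle, with 46 mm from the row to the inside of the front and rear walls
- post_3: second largest post, for nozzle_3, 49 mm from post_2: 25 mm in diameter at the foot, 11 mm at the top, 35 mm high. Origin and axes as post_1. The middle of the case and of the lid lies on the row between post_2 and post_3, 13.5 mm from post_3
- post_4: largest post, for nozzle_4, 55 mm from post_3: 31 mm in diameter at the foot, 15 mm at the top, 42 mm high. Origin and axes as post_1. Behind the case a wall cabinet overhangs the worktop: underside at z = 0.37, front at x = 0.73, its handle to x = 0.70; do not raise the wrist beneath it when letting go of the opened lid
- case_lid (a joint): clear plastic lid of the case, 97 x 211 x 33 mm, shut over the posts or a little ajar at the start: 0 = shut, 3.1 = laid right over behind the base. Its hinge line is parallel to the row of posts, 51.5 mm from it (post +x), at z = 0.036. The hinge is stiff: the lid stays at whatever angle it is left, and about 1.5 N at the tab moves it
- lid_tab (a point): grip point of the white finger tab at the middle of the lid's front edge: the tab sticks out 26 mm, is 24 mm wide (along the hinge line) and 6 mm thick; this point is 16 mm out from the lid's front face, at mid width and thickness, 116 mm from the hinge line and 3 mm above it when shut. The point turns with the lid; with the lid shut its axes are those of the posts
There are look-alikes about, which are no part of the job. What is shaped like the nozzle_4 but orange or yellow is not meant.

How it is judged:
By the outcome, as a careful person would: the job done as asked, in the order asked, and still so for the second after the job is handed in, with the robot touching nothing.
It also fails if it takes over 147 s, if anything falls off the work surface, if the arm or the gripper's body presses on something with over 40 N, if the wrist force passes 120 N, or if a joint passes its speed limit or range.

### The arm

A 6-joint arm with a two-finger parallel gripper is mounted at the origin on a cart in front of the work surface, level with it; the furniture and walls round the work are solid. World frame = base frame: x ahead of the robot, y to its left, z up, the work surface at z = 0. Lengths are in m, angles in rad, forces in N, time in s.
With the tool pointing down it reaches from about 0.275 to 0.75 m from the base axis. Payload 10.2 kg.
Tool frame: the origin (TCP) lies midway between the tips of the shut fingers; the grasp point (between the pads) lies 19 mm behind it (arm.pinch_z is the distance from the TCP to the grasp point, in m); z points along the fingers, y is the line along which they close (so a half turn about z gives the same grasp; the last joint's range is limited). The gripper opens to 88 mm and grips with 3 to 60 N. Pads are 18 mm wide; open, the fingers measure 123 mm over their backs; the gripper's body (75 mm by 187 mm) begins 45 mm behind the grasp point.
Start: joints at [1.091, 0.313, 1.498, -0, 1.331, -0.223], TCP at [0.133, 0.508, 0.239] pointing down, gripper open.
Joint ranges: [-2.94, 2.94], [-0.97, 2.17], [0.19, 2.56], [-1.23, 4.37], [0.02, 3.11], [-2.88, 2.88]. Speed limits (rad/s): [2.39, 2.39, 3.01, 3.14, 3.14, 3.14].

### API

Orientations are given as a unit quaternion [w, x, y, z].
In Python, from cell import sensors, optics, arm gives the robot as it stands.
- The arm moves only by the tool apply_moves, never from a script. Its argument "motion" is a list of rows, each an object with "claw": the opening, from 0 (shut) to 1 (fully open); "offset": the shift along the world's x, y, z in units of 25 mm (1.0 is 25 mm), a list of three; "yaw": the turn about the world's z in units of 8 degrees (1.0 is 8 degrees). A call has 1 to 10 rows; each row shifts and turns the commanded pose from where the row before left it; what a row does not reach is not made up. A row lasts 1/10 s, in which the tool goes at most 50 mm and 8.59 degrees, less where a joint would pass 70% of its speed; a pose out of reach is approached as far as the arm can. A call is refused whole if a number of a shift passes 1 or a number of a turn 1, either way. A call with a gripper value outside its range is refused whole. The fingers move at their own pace and stop on an object; the grip force is fixed at half the most. Time passes only in rows, so rows that do not move let the fingers close. It gives the time, the measured TCP pose, the force, the opening and the grip force at its end, in the units of the state.
- sensors.read_state(): the state, without advancing time (a new reading comes with each control period).
- optics.get_image(name): name is "side" or "top" or "wrist"; returns (picture, depth): 384x512x3 uint8, red, green, blue; 384x512 float32, m along the optical axis (not along the pixel's ray), 0 where there is no reading.
- optics.camera_info(name): a dict with "mtx" (3x3 intrinsics, pixels), "distortion" ([k1, k2, p1, p2, k3] as OpenCV has them; the pictures are not rectified), "rvec" (rotation vector, rad) and "tvec" (3), from world to camera coordinates, as OpenCV has them; the wrist camera has in their place "tool_from_camera" (4x4, takes a point from camera to tool coordinates, whose origin is the TCP and whose axes are the flange's). Camera axes: x right, y down, z forward; pixel columns grow to the right and rows downward; lengths in m; the calibration is good to about 2 mm. A picture is of the moment at which its call begins: read the wrist's pose just before it. camera_info takes no time and is no camera call.
- arm.close_job(): hands the job in; it is judged then, once.
The state is a dict: "t": time; "q": joint angles; "qd": joint speeds; "joint_torque": joint torques, N m; "ee_pos": TCP position; "orientation": TCP orientation; "wrist_force": force on the tool from outside, world axes, zero at the start; "moment": the same for the moment, N m; "opening": finger opening in m; "grasp_force": force on a finger pad.
Only numpy, scipy, OpenCV 4.12 (cv2) and the standard library are available. Lean on these libraries where they do the work, as an engineer would, in place of code of your own. Each camera call takes 0.05 s, during which the arm holds its last target. There are 200 camera calls.

## Working session

There is one attempt and no reset: what is moved stays moved. The work goes in short steps, Python scripts to look and compute and a tool call to move; the robot and the scene stay as the last step left them, time stands still between calls to the robot, and variables do not carry over. Pictures are saved under pics/ and viewed, at most 14 in all, crops included, and the job is handed in when it is done.

Besides the shell and the picture viewer there is one more tool, called after "Request:" by a JSON object that holds its "method" and its "body". apply_moves: Moves the arm, as the interface text tells. Its arguments: {"type":"object","properties":{"motion":{"type":"array","items":{"type":"object","properties":{"claw":{"type":"number"},"offset":{"type":"array","items":{"type":"number"}},"yaw":{"type":"number"}}}}},"required":["motion"]}

```bash
ls; mkdir -p pics; cat > h.py <<'E'
import numpy as np, cv2
from cell import sensors, optics, arm
from scipy.spatial.transform import Rotation as R
def cam(n, st=None):
    i=optics.camera_info(n); K=np.array(i['mtx']); d=np.array(i['distortion'])
    if n=='wrist':
        st=st or sensors.read_state(); q=st['orientation']
        T=np.eye(4);T[:3,:3]=R.from_quat([q[1],q[2],q[3],q[0]]).as_matrix();T[:3,3]=st['ee_pos']
        W=T@np.array(i['tool_from_camera'])
    else:
        M=np.eye(4);M[:3,:3]=cv2.Rodrigues(np.array(i['rvec'],float))[0];M[:3,3]=np.ravel(i['tvec']);W=np.linalg.inv(M)
    return K,d,W
def rays(c,uv):
    K,d,W=c
    p=cv2.undistortPoints(np.array(uv,float).reshape(-1,1,2),K,d).reshape(-1,2)
    return W[:3,3],np.c_[p,np.ones(len(p))]@W[:3,:3].T   # unit depth
def onplane(c,uv,z):
    o,D=rays(c,uv); return o+D*((z-o[2])/D[:,2])[:,None]
def cloud(c,dep):
    v,u=np.mgrid[:384,:512]; o,D=rays(c,np.c_[u.ravel(),v.ravel()])
    return (o+D*dep.reshape(-1,1)).reshape(384,512,3)
def proj(c,P):
    K,d,W=c; M=np.linalg.inv(W)
    return cv2.projectPoints(np.array(P,float).reshape(-1,3),cv2.Rodrigues(M[:3,:3])[0],M[:3,3],K,d)[0].reshape(-1,2)
def snap(n,f):
    st=sensors.read_state(); c=cam(n,st); im,de=optics.get_image(n)
    cv2.imwrite(f'pics/{f}.png',im[...,::-1]); np.savez(f'pics/{f}.npz',im=im,de=de,K=c[0],d=c[1],W=c[2]); return c,im,de
def load(f):
    a=np.load(f'pics/{f}.npz'); return (a['K'],a['d'],a['W']),a['im'],a['de']
E
python3 - <<'E'
from h import *
for n in ['side','top','wrist']:
    c,im,de=snap(n,n+'0'); print(n,c[2].round(3).tolist(),c[0][0,0])
s=sensors.read_state();print(s['orientation'],s['opening'],arm.pinch_z)
a=[cv2.imread(f'pics/{n}0.png') for n in ['top','side']]
E
```

```text
pics
side [[-0.985, -0.111, 0.13, 0.388], [-0.17, 0.542, -0.823, 0.749], [0.021, -0.833, -0.553, 0.58], [0.0, 0.0, 0.0, 1.0]] 384.0719474073748
top [[0.425, -0.838, 0.343, 0.09], [-0.905, -0.393, 0.163, -0.226], [-0.002, -0.38, -0.925, 1.193], [0.0, 0.0, 0.0, 1.0]] 475.8342674294857
wrist [[0.254, 0.927, 0.276, 0.061], [0.967, -0.243, -0.074, 0.525], [-0.001, 0.286, -0.958, 0.384], [0.0, 0.0, 0.0, 1.0]] 313.2377973333952
[-1.67908469e-04  1.28056213e-01  9.91766797e-01 -4.46448212e-04] 0.08858839447283676 0.0187
```

View pics/top0.png

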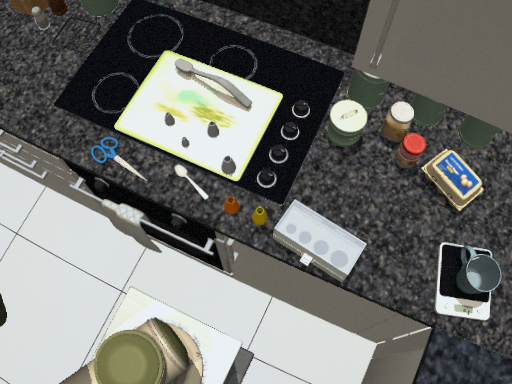

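View pics/side0.png

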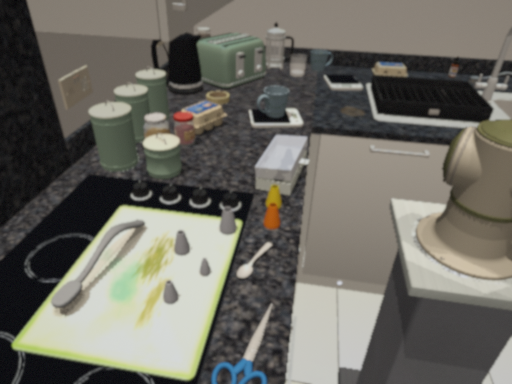

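The top view shows nozzles near (170,119), (213,129), (185,142), (228,165), the case near (320,240) with its tab at (306,259), and orange and yellow decoys at (231,205) and (260,215). The side view shows the same nozzles and case.

```bash
python3 - <<'E'
from h import *
for n in ['top','side']:
    c,im,de=load(n+'0'); P=cloud(c,de)
    pts={'top':[(170,119),(213,129),(185,142),(228,165),(306,259),(320,240),(245,175)],'side':[(171,291),(182,242),(205,267),(228,220),(305,163),(283,160)]}[n]
    for u,v in pts: print(n,u,v,P[v,u].round(3))
    # nozzles: points 0.02..0.08 high, grey, in glass region
    hsv=cv2.cvtColor(im,cv2.COLOR_RGB2HSV)
    m=((P[...,2]>0.022)&(P[...,2]<0.08)&(hsv[...,1]<70)&(hsv[...,2]<170)&(P[...,0]>.25)&(P[...,0]<.7)&(P[...,1]>.0)&(P[...,1]<.7)).astype('uint8')
    k,l,s,ce=cv2.connectedComponentsWithStats(m)
    for i in range(1,k):
        if s[i,4]>15:
            q=P[l==i]; print(n,'blob',ce[i].round(1),s[i,4],q.mean(0).round(3),q.min(0).round(3),q.max(0).round(3))
c,im,de=load('top0'); a=cv2.resize(im[180:290,250:390],None,fx=4,fy=4,interpolation=cv2.INTER_CUBIC)
b=cv2.resize(im[90:200,120:260],None,fx=4,fy=4,interpolation=cv2.INTER_CUBIC)[:, :]
c2,im2,_=load('side0');d=cv2.resize(im2[120:210,230:320],(560,560))[:440]
cv2.imwrite('pics/crop1.png',a[...,::-1])
E
```

```text
top 170 119 [0.602 0.282 0.037]
top 213 129 [0.619 0.153 0.048]
top 185 142 [0.556 0.208 0.036]
top 228 165 [0.536 0.065 0.055]
top 306 259 [ 0.391 -0.22   0.054]
top 320 240 [ 0.444 -0.233  0.074]
top 245 175 [0.55  0.023 0.002]
top blob [168.5 118.1] 76 [0.603 0.287 0.037] [0.593 0.277 0.022] [0.614 0.299 0.059]
top blob [212.3 128.8] 113 [0.622 0.157 0.041] [0.61  0.144 0.022] [0.639 0.172 0.065]
top blob [184.7 141.5] 47 [0.558 0.211 0.033] [0.55  0.202 0.022] [0.567 0.22  0.048]
top blob [227.8 164.9] 167 [0.54  0.068 0.045] [0.526 0.053 0.023] [0.563 0.086 0.073]
side 171 291 [0.599 0.3   0.044]
side 182 242 [0.621 0.172 0.047]
side 205 267 [0.558 0.223 0.036]
side 228 220 [0.542 0.086 0.051]
side 305 163 [ 0.386 -0.206  0.054]
side 283 160 [ 0.446 -0.169  0.076]
side blob [227.3 220.4] 317 [0.544 0.083 0.047] [0.528 0.062 0.022] [0.561 0.096 0.073]
side blob [181.2 242.7] 258 [0.623 0.17  0.043] [0.61  0.153 0.022] [0.64  0.18  0.066]
side blob [204.4 266.8] 111 [0.559 0.222 0.035] [0.551 0.211 0.022] [0.569 0.228 0.052]
side blob [169.8 291.8] 225 [0.602 0.299 0.039] [0.592 0.284 0.022] [0.614 0.307 0.059]
```

View pics/crop1.png

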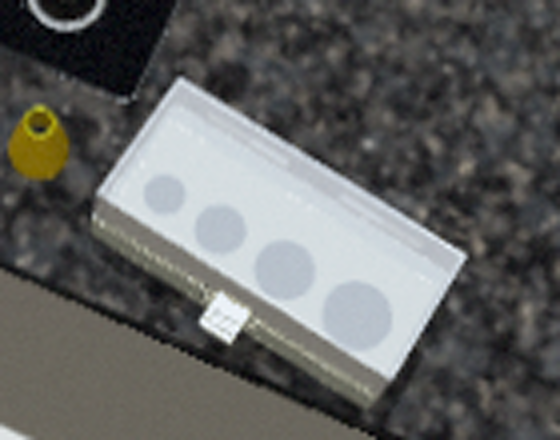

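The crop shows the lid nearly shut, its tab at crop (225,318) and the posts' discs growing from left (165,193) to right (357,315). So post_1 is on the +y side.

```bash
python3 - <<'E'
from h import *
for n in ['top','side']:
    c,im,de=load(n+'0'); P=cloud(c,de)
    x,y,z=P[...,0],P[...,1],P[...,2]
    m=(x>.33)&(x<.6)&(y>-.36)&(y<-.08)&(z>.06)&(z<.1)
    q=P[m]; A=np.c_[q[:,:2],np.ones(len(q))]
    f=np.linalg.lstsq(A,q[:,2],rcond=None)[0]; r=q[:,2]-A@f; k=abs(r)<.004
    f=np.linalg.lstsq(A[k],q[k,2],rcond=None)[0]
    box=cv2.minAreaRect(q[k][:,:2].astype('f4')*1000)
    print(n,len(q),k.sum(),'plane',f.round(3),'slope',np.hypot(f[0],f[1]),'dir',np.degrees(np.arctan2(-f[1],-f[0])),box, cv2.boxPoints(box).round(1).tolist())
    # tab : white bright protrusion
    hsv=cv2.cvtColor(im,cv2.COLOR_RGB2HSV)
    m=(z>.03)&(z<.07)&(hsv[...,2]>215)&(hsv[...,1]<30)&(x>.34)&(x<.45)&(y>-.27)&(y<-.16)
    k,l,s,ce=cv2.connectedComponentsWithStats(m.astype('uint8'))
    for i in range(1,k):
        if s[i,4]>10: q=P[l==i]; print(n,'tab?',ce[i].round(1),s[i],q.mean(0).round(4),q.min(0).round(3),q.max(0).round(3))
    # behind case
    m=(x>.5)&(x<.8)&(y>-.4)&(y<-.0)&(z>.02)&(z<.3)
    k,l,s,ce=cv2.connectedComponentsWithStats(m.astype('uint8'))
    for i in range(1,k):
        if s[i,4]>40: q=P[l==i]; print(n,'obst',ce[i].round(1),s[i,4],q.min(0).round(3),q.max(0).round(3))
E
```

```text
top 3314 2872 plane [-0.095  0.011  0.118] slope 0.09534982651626239 dir -6.7312090836179745 ((454.5766296386719, -229.805419921875), (211.47512817382812, 100.46940612792969), 81.09928131103516) [[388.6000061035156, -326.5], [487.79998779296875, -342.0], [520.5999755859375, -133.10000610351562], [421.29998779296875, -117.5999984741211]]
top tab? [305.8 258.7] [300 253  12  12  72] [ 0.3917 -0.2196  0.0523] [ 0.38  -0.232  0.047] [ 0.404 -0.208  0.059]
top obst [299.8 108. ] 66 [ 0.785 -0.052  0.021] [ 0.8   -0.018  0.046]
top obst [344.7 125.4] 1009 [ 0.739 -0.223  0.02 ] [ 0.8   -0.121  0.12 ]
top obst [290.  127.9] 137 [ 0.706 -0.052  0.021] [ 0.742 -0.017  0.042]
top obst [409.4 150.7] 604 [ 0.755 -0.394  0.021] [ 0.8   -0.328  0.1  ]
top obst [278.2 151.4] 145 [ 0.624 -0.052  0.02 ] [ 0.66  -0.017  0.045]
top obst [266.1 175.5] 153 [ 0.544 -0.054  0.02 ] [ 0.58  -0.017  0.042]
top obst [307.6 209.6] 156 [ 0.5   -0.246  0.062] [ 0.516 -0.131  0.074]
side 1404 1116 plane [-0.087  0.008  0.116] slope 0.08745569827060017 dir -4.934193492167644 ((453.53643798828125, -226.15933227539062), (215.1672821044922, 97.1897964477539), 81.0499038696289) [[388.79998779296875, -324.8999938964844], [484.79998779296875, -340.0], [518.2999877929688, -127.4000015258789], [422.29998779296875, -112.30000305175781]]
side obst [172.5 145.4] 1380 [ 0.741 -0.39   0.02 ] [ 0.8   -0.116  0.118]
side obst [259.  168.8] 151 [ 0.5   -0.23   0.021] [ 0.517 -0.125  0.074]
side obst [142.5 188.7] 84 [ 0.784 -0.043  0.02 ] [ 0.8   -0.013  0.043]
side obst [169.  191.4] 156 [ 0.705 -0.048  0.02 ] [ 0.742 -0.01   0.043]
side obst [199.  194.8] 161 [ 0.626 -0.05   0.02 ] [ 0.661 -0.012  0.042]
side obst [229.7 198.3] 159 [ 0.545 -0.048  0.02 ] [ 0.581 -0.012  0.042]
```

Request:
{"method": "apply_moves", "body": {"motion": [{"claw": 1, "offset": [1, -0.95, 0], "yaw": 0.07}, {"claw": 1, "offset": [1, -0.95, 0], "yaw": 0.07}, {"claw": 1, "offset": [1, -0.95, 0], "yaw": 0.07}, {"claw": 1, "offset": [1, -0.95, 0], "yaw": 0.07}, {"claw": 1, "offset": [1, -0.95, 0], "yaw": 0.07}, {"claw": 1, "offset": [1, -0.95, 0], "yaw": 0.07}, {"claw": 1, "offset": [1, -0.95, 0], "yaw": 0.07}, {"claw": 1, "offset": [1, -0.95, 0], "yaw": 0.07}, {"claw": 1, "offset": [1, -0.95, 0], "yaw": 0.07}, {"claw": 1, "offset": [1, -0.95, 0], "yaw": 0.08}]}}

```text
t: 1.15
ee_pos: [0.3842, 0.2691, 0.2386]
orientation: [-0.0, 0.079, 0.997, -0.0]
wrist_force: [-0.0, 0.1, 0.6]
opening: 0.0879
grasp_force: 0.0
```

Request:
{"method": "apply_moves", "body": {"motion": [{"claw": 1, "offset": [1, -0.95, 0], "yaw": 0}, {"claw": 1, "offset": [1, -0.95, 0], "yaw": 0}, {"claw": 1, "offset": [0, -0.5, 0], "yaw": 0}, {"claw": 1, "offset": [0, 0, 0], "yaw": 0}, {"claw": 1, "offset": [0, 0, 0], "yaw": 0}]}}

```text
t: 1.65
ee_pos: [0.4326, 0.2108, 0.2387]
orientation: [-0.0, 0.079, 0.997, 0.0]
wrist_force: [-0.2, 0.3, -0.5]
opening: 0.0881
grasp_force: 0.0
```

```bash
python3 - <<'E'
from h import *
c,im,de=snap('wrist','w1'); s=sensors.read_state(); print(s['t'],s['ee_pos'],s['orientation'],s['wrist_force'])
P=cloud(c,de); hsv=cv2.cvtColor(im,cv2.COLOR_RGB2HSV);x,y,z=[P[...,i] for i in range(3)]
m=((z>.020)&(z<.08)&(hsv[...,1]<70)&(hsv[...,2]<190)&(x>.3)&(x<.68)&(y>.0)&(y<.4)).astype('uint8')
k,l,st,ce=cv2.connectedComponentsWithStats(m)
for i in range(1,k):
    if st[i,4]>30:
        q=P[l==i]; t=q[q[:,2]>q[:,2].max()-.008]; print(ce[i].round(1),st[i],q.mean(0).round(4),q.min(0).round(4),q.max(0).round(4),'tip',t.mean(0).round(4))
E
```

```text
1.7 [0.43261145 0.21107931 0.23880042] [-6.71175844e-05  7.82968022e-02  9.96930084e-01  1.16582407e-04] [-0.33266889  0.46906937 -0.64403737]
[280.5 261. ] [272 251  17  23 266] [0.5556 0.2153 0.0347] [0.5493 0.2045 0.0204] [0.5668 0.2257 0.0504] tip [0.5583 0.2153 0.0463]
[176.8 270.8] [163 252  24  37 326] [0.5448 0.0863 0.0428] [0.5298 0.0686 0.0203] [0.5585 0.0929 0.0719] tip [0.5472 0.0818 0.0679]
[341.7 280.5] [331 271  22  18 320] [0.5971 0.2896 0.034 ] [0.5914 0.277  0.0201] [0.6098 0.3044 0.0503] tip [0.5981 0.2913 0.0459]
[247.  326.6] [240 323  15  10 108] [0.6289 0.1609 0.0585] [0.6183 0.1531 0.0461] [0.6371 0.1704 0.0648] tip [0.6266 0.1615 0.0616]
```

View pics/w1.png

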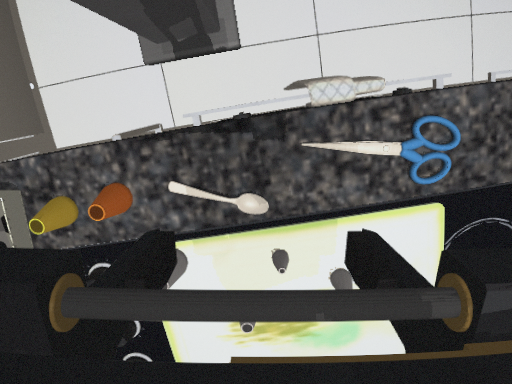

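The wrist picture shows the two fingers and the gripper body across the lower half. The nozzles show at (280,261), (177,271), (342,280) and (247,326), and the orange and yellow decoys at the left.

Request:
{"method": "apply_moves", "body": {"motion": [{"claw": 1, "offset": [-0.1, -1, 0], "yaw": 0}, {"claw": 1, "offset": [-0.1, -1, 0], "yaw": 0}, {"claw": 1, "offset": [-0.1, -1, 0], "yaw": 0}, {"claw": 1, "offset": [-0.1, -1, 0], "yaw": 0}, {"claw": 1, "offset": [-0.1, -1, 0], "yaw": 0}, {"claw": 1, "offset": [-0.1, -1, 0], "yaw": 0}, {"claw": 1, "offset": [-0.1, -1, 0], "yaw": 0}, {"claw": 1, "offset": [-0.1, -1, 0], "yaw": 0}, {"claw": 1, "offset": [-0.1, -1, 0], "yaw": 0}, {"claw": 1, "offset": [-0.1, -1, 0], "yaw": 0}]}}

```text
t: 2.7
ee_pos: [0.4081, -0.0396, 0.2389]
orientation: [0.0, 0.078, 0.997, 0.0]
wrist_force: [0.5, -0.2, -0.4]
opening: 0.0884
grasp_force: 0.0
```

Request:
{"method": "apply_moves", "body": {"motion": [{"claw": 1, "offset": [-0.1, -1, 0], "yaw": 0}, {"claw": 1, "offset": [-0.1, -1, 0], "yaw": 0}, {"claw": 1, "offset": [-0.1, -1, 0], "yaw": 0}, {"claw": 1, "offset": [-0.1, -1, 0], "yaw": 0}, {"claw": 1, "offset": [-0.1, -1, 0], "yaw": 0}, {"claw": 1, "offset": [-0.1, -1, -0.5], "yaw": 0}, {"claw": 1, "offset": [0, -1, -0.5], "yaw": 0}, {"claw": 1, "offset": [0, 0, -0.5], "yaw": 0}, {"claw": 1, "offset": [0, 0, 0], "yaw": 0}, {"claw": 1, "offset": [0, 0, 0], "yaw": 0}]}}

```text
t: 3.7
ee_pos: [0.3937, -0.2139, 0.2016]
orientation: [0.0, 0.078, 0.997, -0.0]
wrist_force: [0.7, 0.5, 0.3]
opening: 0.0884
grasp_force: 0.0
```

```bash
python3 - <<'E'
from h import *
from scipy.optimize import least_squares
c,im,de=snap('wrist','w2'); s=sensors.read_state(); print(s['t'],s['ee_pos'],s['orientation'],s['wrist_force'])
P=cloud(c,de); hsv=cv2.cvtColor(im,cv2.COLOR_RGB2HSV);x,y,z=[P[...,i] for i in range(3)]
m=((z>.03)&(z<.07)&(hsv[...,2]>200)&(hsv[...,1]<40)&(x>.34)&(x<.41)&(y>-.27)&(y<-.16)).astype('uint8')
k,l,st,ce=cv2.connectedComponentsWithStats(m)
for i in range(1,k):
    if st[i,4]>30:
        q=P[l==i]; print(ce[i].round(1),st[i],q.mean(0).round(4),q.min(0).round(4),q.max(0).round(4), cv2.minAreaRect(q[:,:2].astype('f4')*1000))
D=[(1,11,4.5,37,(.558,.216)),(2,14,6,44,(.602,.293)),(3,17,8,51,(.6225,.1635)),(4,20,10,58,(.542,.077))]
V={n:load(n) for n in ['top0','side0','w1']}
for i,r0,r1,H,g in D:
    out=[];Q=[]
    for n,(c,im,de) in V.items():
        P=cloud(c,de); hsv=cv2.cvtColor(im,cv2.COLOR_RGB2HSV)
        m=(P[...,2]>.024)&(P[...,2]<.08)&(np.hypot(P[...,0]-g[0],P[...,1]-g[1])<.035)&(hsv[...,1]<70)&(hsv[...,2]<170)
        q=P[cv2.erode(m.astype('uint8'),np.ones((2,2)))>0]
        f=lambda p,q=q:np.hypot(q[:,0]-p[0],q[:,1]-p[1])-np.interp(q[:,2]-.013,[0,.01,H/1e3],[r0/1e3,r0/1e3,r1/1e3])
        if len(q)>15: out.append((n,len(q),least_squares(f,g,loss='soft_l1',f_scale=.002).x.round(4).tolist(),q[:,2].max().round(4)))
    print(i,out)
E
```

```text
3.75 [ 0.39378942 -0.21401565  0.20192337] [ 3.80526499e-04  7.80195907e-02  9.96951721e-01 -2.54861378e-04] [ 0.22961879  0.22247166 -0.07138663]
[256.7 175.3] [245 164  24  23 472] [ 0.3899 -0.2183  0.0538] [ 0.377  -0.2315  0.0513] [ 0.4022 -0.2064  0.0564] ((389.67230224609375, -218.64407348632812), (22.492162704467773, 22.61522674560547), 81.29762268066406)
1 [('top0', 26, [0.5617, 0.2146], np.float64(0.0463)), ('side0', 81, [0.5615, 0.2164], np.float64(0.0514)), ('w1', 166, [0.5607, 0.2152], np.float64(0.0499))]
2 [('top0', 48, [0.6073, 0.2918], np.float64(0.0586)), ('side0', 176, [0.6057, 0.2926], np.float64(0.0584)), ('w1', 232, [0.6054, 0.2914], np.float64(0.0503))]
3 [('top0', 79, [0.6276, 0.1618], np.float64(0.0612)), ('side0', 209, [0.627, 0.1626], np.float64(0.0659)), ('w1', 63, [0.6243, 0.1614], np.float64(0.0644))]
4 [('top0', 117, [0.546, 0.0725], np.float64(0.0662)), ('side0', 259, [0.5464, 0.074], np.float64(0.0728)), ('w1', 220, [0.5453, 0.0724], np.float64(0.0717))]
```

View pics/w2.png

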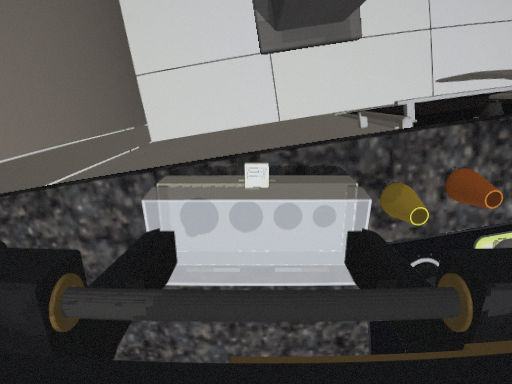

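The wrist picture shows the tab at (257,175), centred between the fingers, with post_4 at the left (200,217) and post_1 at the right (324,216).

Request:
{"method": "apply_moves", "body": {"motion": [{"claw": 0.5, "offset": [-0.03, -0.03, -0.92], "yaw": 0}, {"claw": 0.5, "offset": [-0.03, -0.03, -0.92], "yaw": 0}, {"claw": 0.5, "offset": [-0.03, -0.03, -0.92], "yaw": 0}, {"claw": 0.5, "offset": [-0.03, -0.03, -0.92], "yaw": 0}, {"claw": 0.5, "offset": [-0.03, -0.03, -0.92], "yaw": 0}, {"claw": 0.5, "offset": [-0.03, -0.03, -0.92], "yaw": 0}, {"claw": 0.5, "offset": [-0.03, -0.03, -0.92], "yaw": 0}, {"claw": 0.4, "offset": [0, 0, 0], "yaw": 0}, {"claw": 0, "offset": [0, 0, 0], "yaw": 0}, {"claw": 0, "offset": [0, 0, 0], "yaw": 0}]}}

```text
t: 4.75
ee_pos: [0.3888, -0.2174, 0.041]
orientation: [0.0, 0.08, 0.997, 0.002]
wrist_force: [11.4, 15.6, -0.9]
opening: 0.0233
grasp_force: 30.0
```

Request:
{"method": "apply_moves", "body": {"motion": [{"claw": 0, "offset": [0, 0, 0], "yaw": 0}, {"claw": 0, "offset": [0, 0, 0], "yaw": 0}, {"claw": 0, "offset": [0, 0, 0], "yaw": 0}, {"claw": 0, "offset": [0, 0, 0], "yaw": 0}]}}

```text
t: 5.15
ee_pos: [0.3888, -0.2174, 0.0411]
orientation: [0.0, 0.079, 0.997, 0.002]
wrist_force: [9.2, 16.3, -1.6]
opening: 0.023
grasp_force: 30.0
```

```bash
python3 - <<'E'
import numpy as np
p=np.linspace(.116,3.09,31);R=.116
s=-R*np.cos(p);z=R*np.sin(p);a=np.radians(-8.9)
X=np.c_[s*np.cos(a),s*np.sin(a),z]/.025
D=np.diff(X.round(2),axis=0).round(2)
for i in range(0,30,10): print(','.join('{"claw":0,"offset":[%g,%g,%g],"yaw":0}'%tuple(r+0.) for r in D[i:i+10]))
E
```

```text
{"claw":0,"offset":[0.07,-0.01,0.45],"yaw":0},{"claw":0,"offset":[0.12,-0.02,0.44],"yaw":0},{"claw":0,"offset":[0.16,-0.02,0.43],"yaw":0},{"claw":0,"offset":[0.2,-0.03,0.42],"yaw":0},{"claw":0,"offset":[0.25,-0.04,0.38],"yaw":0},{"claw":0,"offset":[0.28,-0.05,0.37],"yaw":0},{"claw":0,"offset":[0.31,-0.05,0.33],"yaw":0},{"claw":0,"offset":[0.34,-0.05,0.3],"yaw":0},{"claw":0,"offset":[0.37,-0.06,0.26],"yaw":0},{"claw":0,"offset":[0.4,-0.06,0.23],"yaw":0}
{"claw":0,"offset":[0.42,-0.06,0.19],"yaw":0},{"claw":0,"offset":[0.43,-0.07,0.14],"yaw":0},{"claw":0,"offset":[0.44,-0.07,0.1],"yaw":0},{"claw":0,"offset":[0.45,-0.07,0.05],"yaw":0},{"claw":0,"offset":[0.46,-0.07,0.01],"yaw":0},{"claw":0,"offset":[0.45,-0.07,-0.04],"yaw":0},{"claw":0,"offset":[0.45,-0.07,-0.08],"yaw":0},{"claw":0,"offset":[0.43,-0.07,-0.13],"yaw":0},{"claw":0,"offset":[0.43,-0.07,-0.17],"yaw":0},{"claw":0,"offset":[0.4,-0.06,-0.21],"yaw":0}
{"claw":0,"offset":[0.38,-0.06,-0.25],"yaw":0},{"claw":0,"offset":[0.35,-0.06,-0.29],"yaw":0},{"claw":0,"offset":[0.33,-0.05,-0.32],"yaw":0},{"claw":0,"offset":[0.29,-0.04,-0.36],"yaw":0},{"claw":0,"offset":[0.25,-0.04,-0.38],"yaw":0},{"claw":0,"offset":[0.22,-0.04,-0.4],"yaw":0},{"claw":0,"offset":[0.18,-0.02,-0.42],"yaw":0},{"claw":0,"offset":[0.13,-0.03,-0.44],"yaw":0},{"claw":0,"offset":[0.09,-0.01,-0.45],"yaw":0},{"claw":0,"offset":[0.05,-0.01,-0.46],"yaw":0}
```

Request:
{"method": "apply_moves", "body": {"motion": [{"claw": 0, "offset": [0.07, 0.05, 0.45], "yaw": 0}, {"claw": 0, "offset": [0.12, -0.02, 0.44], "yaw": 0}, {"claw": 0, "offset": [0.16, -0.02, 0.43], "yaw": 0}, {"claw": 0, "offset": [0.2, -0.03, 0.42], "yaw": 0}, {"claw": 0, "offset": [0.25, -0.04, 0.38], "yaw": 0}, {"claw": 0, "offset": [0.28, -0.05, 0.37], "yaw": 0}, {"claw": 0, "offset": [0.31, -0.05, 0.33], "yaw": 0}, {"claw": 0, "offset": [0.34, -0.05, 0.3], "yaw": 0}, {"claw": 0, "offset": [0.37, -0.06, 0.26], "yaw": 0}, {"claw": 0, "offset": [0.4, -0.06, 0.23], "yaw": 0}]}}

```text
t: 6.15
ee_pos: [0.4507, -0.2268, 0.1315]
orientation: [-0.0, 0.078, 0.997, 0.001]
wrist_force: [1.3, 2.7, -8.7]
opening: 0.0232
grasp_force: 30.0
```

Forces are small. I'll continue the arc.

Request:
{"method": "apply_moves", "body": {"motion": [{"claw": 0, "offset": [0.42, -0.06, 0.19], "yaw": 0}, {"claw": 0, "offset": [0.43, -0.07, 0.14], "yaw": 0}, {"claw": 0, "offset": [0.44, -0.07, 0.1], "yaw": 0}, {"claw": 0, "offset": [0.45, -0.07, 0.05], "yaw": 0}, {"claw": 0, "offset": [0.46, -0.07, 0.01], "yaw": 0}, {"claw": 0, "offset": [0.45, -0.07, -0.04], "yaw": 0}, {"claw": 0, "offset": [0.45, -0.07, -0.08], "yaw": 0}, {"claw": 0, "offset": [0.43, -0.07, -0.13], "yaw": 0}, {"claw": 0, "offset": [0.43, -0.07, -0.17], "yaw": 0}, {"claw": 0, "offset": [0.4, -0.06, -0.21], "yaw": 0}]}}

```text
t: 7.15
ee_pos: [0.5608, -0.2441, 0.1294]
orientation: [0.001, 0.078, 0.997, 0.0]
wrist_force: [-0.7, 5.5, 4.5]
opening: 0.0235
grasp_force: 30.0
```

Request:
{"method": "apply_moves", "body": {"motion": [{"claw": 0, "offset": [0.38, -0.06, -0.25], "yaw": 0}, {"claw": 0, "offset": [0.35, -0.06, -0.29], "yaw": 0}, {"claw": 0, "offset": [0.33, -0.05, -0.32], "yaw": 0}, {"claw": 0, "offset": [0.29, -0.04, -0.36], "yaw": 0}, {"claw": 0, "offset": [0.25, -0.04, -0.38], "yaw": 0}]}}

```text
t: 7.65
ee_pos: [0.6019, -0.2505, 0.0901]
orientation: [0.003, 0.078, 0.997, -0.0]
wrist_force: [4.1, 5.5, 4.9]
opening: 0.0234
grasp_force: 30.0
```

Request:
{"method": "apply_moves", "body": {"motion": [{"claw": 0, "offset": [0.22, -0.04, -0.4], "yaw": 0}, {"claw": 0, "offset": [0.18, -0.02, -0.42], "yaw": 0}, {"claw": 0, "offset": [0.13, -0.03, -0.44], "yaw": 0}, {"claw": 0, "offset": [0.09, -0.01, -0.45], "yaw": 0}, {"claw": 0, "offset": [0.05, -0.01, -0.46], "yaw": 0}, {"claw": 0, "offset": [0, 0, 0], "yaw": 0}]}}

```text
t: 8.25
ee_pos: [0.619, -0.2531, 0.0345]
orientation: [0.003, 0.078, 0.997, -0.0]
wrist_force: [9.4, 6.5, 0.9]
opening: 0.0237
grasp_force: 30.0
```

Request:
{"method": "apply_moves", "body": {"motion": [{"claw": 0.6, "offset": [0, 0, 0], "yaw": 0}, {"claw": 0.6, "offset": [0, 0, 0], "yaw": 0}, {"claw": 0.6, "offset": [0, 0, 0.8], "yaw": 0}, {"claw": 0.6, "offset": [-0.2, 0, 1], "yaw": 0}, {"claw": 0.6, "offset": [-0.6, 0, 1], "yaw": 0}, {"claw": 0.6, "offset": [-0.8, 0.1, 1], "yaw": 0}, {"claw": 0.6, "offset": [-0.9, 0.1, 1], "yaw": 0}, {"claw": 0.6, "offset": [-1, 0.1, 1], "yaw": 0}, {"claw": 0.6, "offset": [-0.8, 0.1, 0.6], "yaw": 0}, {"claw": 0.6, "offset": [0, 0, 0], "yaw": 0}]}}

```text
t: 9.25
ee_pos: [0.5081, -0.2446, 0.196]
orientation: [0.002, 0.079, 0.997, -0.001]
wrist_force: [-0.3, 0.2, -0.5]
opening: 0.053
grasp_force: 0.0
```

```bash
python3 - <<'E'
from h import *
c,im,de=snap('wrist','w3'); s=sensors.read_state(); print(s['t'],s['ee_pos'],s['wrist_force'])
P=cloud(c,de); hsv=cv2.cvtColor(im,cv2.COLOR_RGB2HSV);x,y,z=[P[...,i] for i in range(3)]
m=((hsv[...,2]<90)&(x>.38)&(x<.52)&(y>-.33)&(y<-.12)&(z>.006)&(z<.06)).astype('uint8')
k,l,st,ce=cv2.connectedComponentsWithStats(m)
for i in range(1,k):
    if st[i,4]>40:
        q=P[l==i]; t=q[q[:,2]>q[:,2].max()-.003]; print(ce[i].round(1),st[i],q.mean(0).round(4),q.min(0).round(4),q.max(0).round(4),'tip',t.mean(0).round(4))
E
```

```text
9.3 [ 0.50881089 -0.24453705  0.19433597] [-0.09287533 -0.9093395   0.45412704]
[203.  112.9] [189  98  29  31 712] [ 0.4391 -0.2916  0.032 ] [ 0.4244 -0.3089  0.0061] [ 0.4558 -0.2808  0.0475] tip [ 0.4394 -0.2956  0.0456]
[256.2 112.7] [245 101  24  25 463] [ 0.4474 -0.2411  0.0273] [ 0.4361 -0.2532  0.0063] [ 0.4605 -0.2295  0.0403] tip [ 0.448  -0.2416  0.0385]
[303.9 112.5] [295 103  19  20 276] [ 0.4549 -0.1942  0.0215] [ 0.4462 -0.2022  0.0064] [ 0.4652 -0.1835  0.033 ] tip [ 0.4558 -0.193   0.0314]
[344.4 112.6] [338 106  14  13 135] [ 0.4615 -0.1527  0.0164] [ 0.455  -0.1572  0.006 ] [ 0.4679 -0.1447  0.0252] tip [ 0.462  -0.1513  0.024 ]
```

View pics/w3.png

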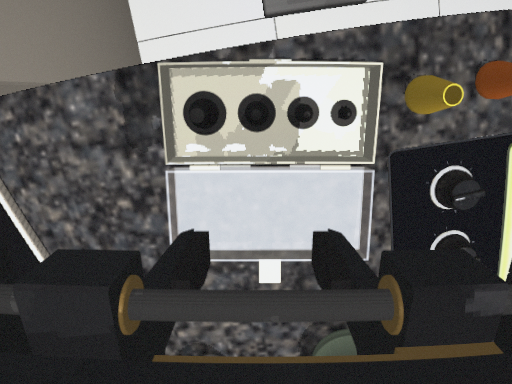

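The lid lies right over behind the base. The posts show at (203,113) for post_4, (256,113) for 3, (304,113) for 2 and (344,113) for 1. Next I'll cross-check them from the fixed cameras.

```bash
python3 - <<'E'
from h import *
from scipy.optimize import least_squares
V={'w3':load('w3')}
for n in ['top','side']: V[n]=snap(n,n+'1')
D=[(1,6.5,2,21,(.462,-.1513)),(2,9.5,3.5,28,(.4558,-.193)),(3,12.5,5.5,35,(.448,-.2416)),(4,15.5,7.5,42,(.4394,-.2956))]
for i,r0,r1,H,g in D:
    for n,(c,im,de) in V.items():
        P=cloud(c,de); hsv=cv2.cvtColor(im,cv2.COLOR_RGB2HSV)
        m=(P[...,2]>.008)&(P[...,2]<.06)&(np.hypot(P[...,0]-g[0],P[...,1]-g[1])<(r0+6)/1e3)&(hsv[...,2]<90)
        q=P[m]
        if len(q)<8: continue
        f=lambda p,q=q:np.hypot(q[:,0]-p[0],q[:,1]-p[1])-np.interp(q[:,2]-.004,[0,H/1e3],[r0/1e3,r1/1e3])
        print(i,n,len(q),least_squares(f,g,loss='soft_l1',f_scale=.002).x.round(4),q[:,2].max().round(4))
E
```

```text
1 w3 125 [ 0.462  -0.1514] 0.0252
1 top 19 [ 0.4618 -0.1523] 0.0266
2 w3 274 [ 0.4555 -0.1931] 0.033
2 top 44 [ 0.4569 -0.1932] 0.0346
2 side 41 [ 0.4561 -0.1893] 0.0329
3 w3 462 [ 0.4481 -0.2414] 0.0403
3 top 74 [ 0.4497 -0.2426] 0.0406
3 side 72 [ 0.4482 -0.2386] 0.0401
4 w3 703 [ 0.4395 -0.2955] 0.0475
4 top 119 [ 0.4394 -0.2957] 0.0514
4 side 94 [ 0.44   -0.2926] 0.0476
```

Request:
{"method": "apply_moves", "body": {"motion": [{"claw": 0.65, "offset": [0.11, 0.98, 0], "yaw": -0.87}, {"claw": 0.65, "offset": [0.11, 0.98, 0], "yaw": -0.87}, {"claw": 0.65, "offset": [0.11, 0.98, 0], "yaw": -0.87}, {"claw": 0.65, "offset": [0.11, 0.98, 0], "yaw": -0.87}, {"claw": 0.65, "offset": [0.11, 0.98, 0], "yaw": -0.87}, {"claw": 0.65, "offset": [0.11, 0.98, 0], "yaw": -0.87}, {"claw": 0.65, "offset": [0.11, 0.98, 0], "yaw": -0.87}, {"claw": 0.65, "offset": [0.11, 0.98, 0], "yaw": -0.87}, {"claw": 0.65, "offset": [0.11, 0.98, 0], "yaw": -0.87}, {"claw": 0.65, "offset": [0.11, 0.98, 0], "yaw": -0.87}]}}

```text
t: 10.4
ee_pos: [0.5368, 0.0021, 0.1915]
orientation: [-0.001, 0.635, 0.772, -0.0]
wrist_force: [-0.1, -0.3, 0.0]
opening: 0.0571
grasp_force: 0.0
```

Request:
{"method": "apply_moves", "body": {"motion": [{"claw": 0.65, "offset": [0.11, 0.98, 0], "yaw": -0.85}, {"claw": 0.65, "offset": [0.11, 0.98, 0], "yaw": -0.85}, {"claw": 0.65, "offset": [0.11, 0.95, 0], "yaw": -0.85}, {"claw": 0.65, "offset": [0, 0, -0.5], "yaw": 0}, {"claw": 0.65, "offset": [0, 0, -1], "yaw": 0}, {"claw": 0.65, "offset": [0, 0, -1], "yaw": 0}, {"claw": 0.65, "offset": [0, 0, 0], "yaw": 0}]}}

```text
t: 11.1
ee_pos: [0.5429, 0.0732, 0.1261]
orientation: [-0.003, 0.76, 0.65, -0.003]
wrist_force: [1.0, -0.9, 0.4]
opening: 0.0571
grasp_force: 0.0
```

```bash
python3 - <<'E'
from h import *
c,im,de=snap('wrist','w4'); s=sensors.read_state(); print(s['t'],s['ee_pos'],s['orientation'],s['q'])
print(proj(c,[[.546,.073,.071],s['ee_pos'],[.546,.073,.013]]))
E
```

```text
11.15 [0.54396861 0.07313096 0.12834598] [-0.001438    0.76017744  0.6497121  -0.00154235] [-7.98016189e-02  4.75720382e-01  1.56642667e+00 -1.72886865e-04
  1.10366021e+00  7.66577874e-02]
[[267.23524762 208.12573002]
 [264.70211612 246.87304875]
 [266.34500611 185.1833557 ]]
```

View pics/w4.png

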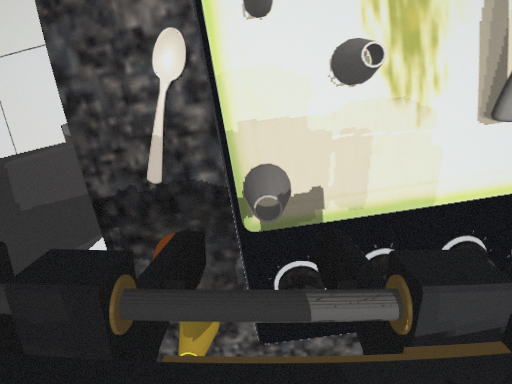

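The nozzle_4 tip shows at (267,205), within 3 px of my estimate (267,208), so I'll descend and grip.

Request:
{"method": "apply_moves", "body": {"motion": [{"claw": 0.65, "offset": [0.08, 0, -0.9], "yaw": 0}, {"claw": 0.65, "offset": [0, 0, -0.9], "yaw": 0}, {"claw": 0.65, "offset": [0, 0, -0.9], "yaw": 0}, {"claw": 0.65, "offset": [0, 0, -0.9], "yaw": 0}, {"claw": 0.65, "offset": [0, 0, -0.9], "yaw": 0}, {"claw": 0.65, "offset": [0, 0, 0], "yaw": 0}, {"claw": 0.2, "offset": [0, 0, 0], "yaw": 0}, {"claw": 0, "offset": [0, 0, 0], "yaw": 0}, {"claw": 0, "offset": [0, 0, 0], "yaw": 0}, {"claw": 0, "offset": [0, 0, 0], "yaw": 0}]}}

```text
t: 12.15
ee_pos: [0.5475, 0.0734, 0.0192]
orientation: [0.001, 0.761, 0.649, 0.001]
wrist_force: [-0.6, -0.3, 7.0]
opening: 0.0382
grasp_force: 30.0
```

Request:
{"method": "apply_moves", "body": {"motion": [{"claw": 0, "offset": [0, 0, 0.3], "yaw": 0}, {"claw": 0, "offset": [0, 0, 0.7], "yaw": 0}, {"claw": 0, "offset": [0, 0, 0.5], "yaw": 0}, {"claw": 0, "offset": [0, 0, 0], "yaw": 0}]}}

```text
t: 12.55
ee_pos: [0.5476, 0.0735, 0.0571]
orientation: [0.001, 0.761, 0.649, 0.001]
wrist_force: [-0.4, -0.3, -0.6]
opening: 0.0383
grasp_force: 30.0
```

```bash
python3 - <<'E'
from h import *
c,im,de=snap('wrist','w5'); s=sensors.read_state(); print(s['t'],s['ee_pos'],s['wrist_force'],s['opening'],s['moment'])
cv2.imwrite('pics/w5c.png',cv2.resize(im[130:330,150:400],None,fx=2,fy=2)[...,::-1])
E
```

```text
12.6 [0.54696866 0.07351643 0.05599687] [-0.23623492 -0.12017237 -0.19157626] 0.03819841367522143 [-0.11826283  0.06959163 -0.03449589]
```

View pics/w5c.png

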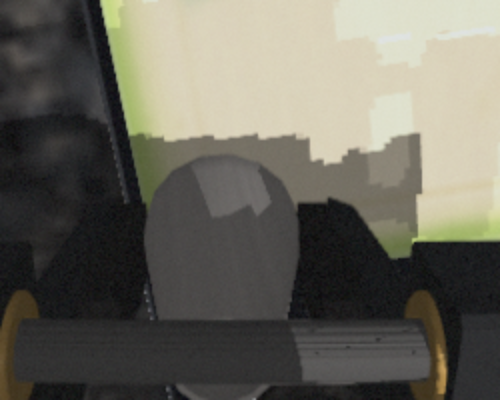

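nozzle_4 is held upright between the fingers. I'll carry it to post_4.

Request:
{"method": "apply_moves", "body": {"motion": [{"claw": 0, "offset": [0, 0, 1], "yaw": 0}, {"claw": 0, "offset": [-0.3, -0.9, 1], "yaw": 0}, {"claw": 0, "offset": [-0.3, -1, 1], "yaw": 0}, {"claw": 0, "offset": [-0.3, -1, 0], "yaw": 0}, {"claw": 0, "offset": [-0.3, -1, 0], "yaw": 0}, {"claw": 0, "offset": [-0.3, -1, 0], "yaw": 0}, {"claw": 0, "offset": [-0.3, -1, 0], "yaw": 0}, {"claw": 0, "offset": [-0.3, -1, 0], "yaw": 0}, {"claw": 0, "offset": [-0.3, -1, 0], "yaw": 0}, {"claw": 0, "offset": [-0.3, -1, 0], "yaw": 0}]}}

```text
t: 13.6
ee_pos: [0.4784, -0.1498, 0.1295]
orientation: [-0.001, 0.761, 0.649, -0.0]
wrist_force: [0.2, -0.4, -0.1]
opening: 0.0381
grasp_force: 30.0
```

Request:
{"method": "apply_moves", "body": {"motion": [{"claw": 0, "offset": [-0.3, -1, 0], "yaw": 0}, {"claw": 0, "offset": [-0.3, -1, 0], "yaw": 0}, {"claw": 0, "offset": [-0.3, -1, 0], "yaw": 0}, {"claw": 0, "offset": [-0.3, -1, 0], "yaw": 0}, {"claw": 0, "offset": [-0.3, -1, 0], "yaw": 0}, {"claw": 0, "offset": [-0.1, -0.86, 0], "yaw": 0}, {"claw": 0, "offset": [0, 0, 0], "yaw": 0}, {"claw": 0, "offset": [0, 0, 0], "yaw": 0}]}}

```text
t: 14.4
ee_pos: [0.4389, -0.2949, 0.1296]
orientation: [-0.001, 0.761, 0.649, 0.0]
wrist_force: [0.4, -0.2, -0.0]
opening: 0.0381
grasp_force: 30.0
```

```bash
python3 - <<'E'
from h import *
s=sensors.read_state(); print(s['t'],s['ee_pos'],s['orientation'],s['opening'])
c,im,de=snap('side','s2'); P=cloud(c,de); e=s['ee_pos']
m=(np.hypot(P[...,0]-e[0],P[...,1]-e[1])<.03)&(P[...,2]>.06)
u=proj(c,[[.4396,-.296,.046],e])[:].astype(int);print(u)
x,y=u[1];cv2.imwrite('pics/s2c.png',cv2.resize(im[y-60:y+70,x-80:x+80],None,fx=4,fy=4,interpolation=cv2.INTER_CUBIC)[...,::-1])
E
```

```text
14.4 [ 0.43885804 -0.29494832  0.12956195] [-7.33699678e-04  7.60768469e-01  6.49022954e-01  5.85823141e-05] 0.038117255649922806
[[288 149]
 [291 123]]
```

View pics/s2c.png

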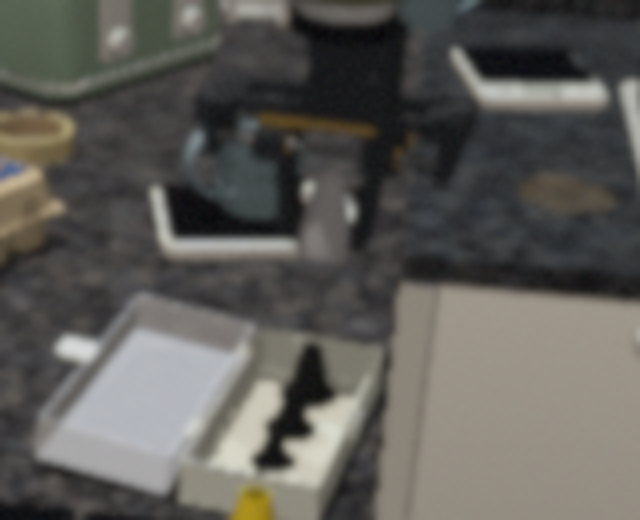

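The side crop shows nozzle_4 upright in the fingers above post_4 and the case open. I'll lower it.

Request:
{"method": "apply_moves", "body": {"motion": [{"claw": 0, "offset": [0.03, -0.03, -0.8], "yaw": 0}, {"claw": 0, "offset": [0, 0, -0.8], "yaw": 0}, {"claw": 0, "offset": [0, 0, -0.8], "yaw": 0}, {"claw": 0, "offset": [0, 0, -0.6], "yaw": 0}, {"claw": 0, "offset": [0, 0, -0.5], "yaw": 0}, {"claw": 0, "offset": [0, 0, -0.5], "yaw": 0}, {"claw": 0, "offset": [0, 0, -0.4], "yaw": 0}, {"claw": 0, "offset": [0, 0, 0], "yaw": 0}]}}

```text
t: 15.25
ee_pos: [0.4395, -0.2956, 0.0191]
orientation: [-0.001, 0.761, 0.649, -0.0]
wrist_force: [0.5, 0.3, 0.0]
opening: 0.0383
grasp_force: 30.0
```

Request:
{"method": "apply_moves", "body": {"motion": [{"claw": 0, "offset": [0, 0, -0.2], "yaw": 0}, {"claw": 0, "offset": [0, 0, -0.12], "yaw": 0}, {"claw": 0, "offset": [0, 0, 0], "yaw": 0}, {"claw": 0, "offset": [0, 0, 0], "yaw": 0}]}}

```text
t: 15.65
ee_pos: [0.4399, -0.2963, 0.0124]
orientation: [0.0, 0.761, 0.649, 0.0]
wrist_force: [-0.3, 1.2, 0.4]
opening: 0.0383
grasp_force: 30.0
```

Request:
{"method": "apply_moves", "body": {"motion": [{"claw": 0, "offset": [0, 0, -0.06], "yaw": 0}, {"claw": 0, "offset": [0, 0, 0], "yaw": 0}, {"claw": 0, "offset": [0, 0, -0.06], "yaw": 0}, {"claw": 0, "offset": [0, 0, 0], "yaw": 0}, {"claw": 0, "offset": [0, 0, 0], "yaw": 0}]}}

```text
t: 16.15
ee_pos: [0.44, -0.2964, 0.0101]
orientation: [0.0, 0.761, 0.649, -0.0]
wrist_force: [-4.2, 2.1, 10.2]
opening: 0.0383
grasp_force: 30.0
```

Contact came at the predicted height. I'll release and go to nozzle_3.

Request:
{"method": "apply_moves", "body": {"motion": [{"claw": 0.53, "offset": [0, 0, 0], "yaw": 0}, {"claw": 0.53, "offset": [0, 0, 0], "yaw": 0}, {"claw": 0.53, "offset": [0, 0, 0.3], "yaw": 0}, {"claw": 0.53, "offset": [0, 0, 0.7], "yaw": 0}, {"claw": 0.53, "offset": [0, 0, 1], "yaw": 0}, {"claw": 0.6, "offset": [0, 0, 1], "yaw": 0}, {"claw": 0.6, "offset": [0.3, 0.9, 1], "yaw": 0}, {"claw": 0.6, "offset": [0.4, 1, 0.8], "yaw": 0}, {"claw": 0.6, "offset": [0.4, 1, 0], "yaw": 0}, {"claw": 0.6, "offset": [0.4, 1, 0], "yaw": 0}]}}

```text
t: 17.15
ee_pos: [0.4778, -0.1979, 0.1303]
orientation: [0.001, 0.761, 0.649, 0.0]
wrist_force: [-0.0, 0.1, 0.5]
opening: 0.0527
grasp_force: 0.0
```

Request:
{"method": "apply_moves", "body": {"motion": [{"claw": 0.6, "offset": [0.4, 1, 0], "yaw": 0}, {"claw": 0.6, "offset": [0.4, 1, 0], "yaw": 0}, {"claw": 0.6, "offset": [0.4, 1, 0], "yaw": 0}, {"claw": 0.6, "offset": [0.4, 1, 0], "yaw": 0}, {"claw": 0.6, "offset": [0.4, 1, 0], "yaw": 0}, {"claw": 0.6, "offset": [0.4, 1, 0], "yaw": 0}, {"claw": 0.6, "offset": [0.4, 1, 0], "yaw": 0}, {"claw": 0.6, "offset": [0.4, 1, 0], "yaw": 0}, {"claw": 0.6, "offset": [0.4, 1, 0], "yaw": 0}, {"claw": 0.6, "offset": [0.4, 1, 0], "yaw": 0}]}}

```text
t: 18.15
ee_pos: [0.5776, 0.0524, 0.1296]
orientation: [0.0, 0.761, 0.649, 0.0]
wrist_force: [0.8, -1.2, 0.0]
opening: 0.0528
grasp_force: 0.0
```

Request:
{"method": "apply_moves", "body": {"motion": [{"claw": 0.6, "offset": [0.4, 1, 0], "yaw": 0}, {"claw": 0.6, "offset": [0.4, 1, 0], "yaw": 0}, {"claw": 0.6, "offset": [0.4, 1, 0], "yaw": 0}, {"claw": 0.6, "offset": [0.4, 1, 0], "yaw": 0}, {"claw": 0.6, "offset": [0.35, 0.4, 0], "yaw": 0}, {"claw": 0.6, "offset": [0, 0, 0], "yaw": 0}, {"claw": 0.6, "offset": [0, 0, 0], "yaw": 0}]}}

```text
t: 18.85
ee_pos: [0.6258, 0.1609, 0.1292]
orientation: [-0.0, 0.761, 0.649, -0.0]
wrist_force: [0.4, -0.6, -0.2]
opening: 0.053
grasp_force: 0.0
```

```bash
python3 - <<'E'
from h import *
s=sensors.read_state(); print(s['t'],s['ee_pos'],s['orientation'],s['opening'])
c,im,de=snap('wrist','w6'); P=cloud(c,de)
m=(np.hypot(P[...,0]-.626,P[...,1]-.162)<.03)&(P[...,2]>.058)&(P[...,2]<.07); q=P[m]; print(len(q),q.mean(0) if len(q) else 0)
for n in ['top','side']:
    c,im,de=snap(n,n+'3'); P=cloud(c,de)
    m=(np.hypot(P[...,0]-.4396,P[...,1]+.296)<.03)&(P[...,2]>.03)&(P[...,2]<.08); q=P[m]; print(n,len(q),q[:,2].max(),q[q[:,2]>q[:,2].max()-.008].mean(0).round(4))
E
```

```text
18.85 [0.62581206 0.16092961 0.12921762] [-7.00271404e-05  7.60587320e-01  6.49235608e-01 -2.21563564e-04] 0.05298471252750127
254 [0.62685847 0.16307929 0.06218788]
top 133 0.06494610247918708 [ 0.4372 -0.2962  0.0611]
side 110 0.06352791902375621 [ 0.4385 -0.2923  0.0593]
```

nozzle_4 is seated, with its top at about 0.062. Now I'll grip nozzle_3.

Request:
{"method": "apply_moves", "body": {"motion": [{"claw": 0.6, "offset": [0.02, 0.04, -0.9], "yaw": 0}, {"claw": 0.6, "offset": [0, 0, -0.9], "yaw": 0}, {"claw": 0.6, "offset": [0, 0, -0.9], "yaw": 0}, {"claw": 0.6, "offset": [0, 0, -0.9], "yaw": 0}, {"claw": 0.6, "offset": [0, 0, -0.9], "yaw": 0}, {"claw": 0.6, "offset": [0, 0, 0], "yaw": 0}, {"claw": 0.2, "offset": [0, 0, 0], "yaw": 0}, {"claw": 0, "offset": [0, 0, 0], "yaw": 0}, {"claw": 0, "offset": [0, 0, 0], "yaw": 0}, {"claw": 0, "offset": [0, 0, 0], "yaw": 0}]}}

```text
t: 20.0
ee_pos: [0.6269, 0.1621, 0.0175]
orientation: [0.0, 0.761, 0.649, 0.0]
wrist_force: [-1.3, -1.0, 3.1]
opening: 0.0328
grasp_force: 30.0
```

Request:
{"method": "apply_moves", "body": {"motion": [{"claw": 0, "offset": [0, 0, 0.5], "yaw": 0}, {"claw": 0, "offset": [0, 0, 1], "yaw": 0}, {"claw": 0, "offset": [-0.44, -1, 1], "yaw": 0}, {"claw": 0, "offset": [-0.44, -1, 1], "yaw": 0}, {"claw": 0, "offset": [-0.44, -1, 1], "yaw": 0}, {"claw": 0, "offset": [-0.44, -1, 0], "yaw": 0}, {"claw": 0, "offset": [-0.44, -1, 0], "yaw": 0}, {"claw": 0, "offset": [-0.44, -1, 0], "yaw": 0}, {"claw": 0, "offset": [-0.44, -1, 0], "yaw": 0}, {"claw": 0, "offset": [-0.44, -1, 0], "yaw": 0}]}}

```text
t: 21.0
ee_pos: [0.5381, -0.0386, 0.1302]
orientation: [0.0, 0.761, 0.649, 0.0]
wrist_force: [0.1, -0.4, -1.1]
opening: 0.0327
grasp_force: 30.0
```

Request:
{"method": "apply_moves", "body": {"motion": [{"claw": 0, "offset": [-0.44, -1, 0], "yaw": 0}, {"claw": 0, "offset": [-0.44, -1, 0], "yaw": 0}, {"claw": 0, "offset": [-0.44, -1, 0], "yaw": 0}, {"claw": 0, "offset": [-0.44, -1, 0], "yaw": 0}, {"claw": 0, "offset": [-0.44, -1, 0], "yaw": 0}, {"claw": 0, "offset": [-0.44, -1, 0], "yaw": 0}, {"claw": 0, "offset": [-0.44, -1, 0], "yaw": 0}, {"claw": 0, "offset": [-0.44, -1, 0], "yaw": 0}, {"claw": 0, "offset": [-0.11, -0.15, 0], "yaw": 0}, {"claw": 0, "offset": [0, 0, 0], "yaw": 0}]}}

```text
t: 22.0
ee_pos: [0.4477, -0.2416, 0.1297]
orientation: [0.0, 0.761, 0.649, 0.0]
wrist_force: [0.4, 0.4, -0.3]
opening: 0.0328
grasp_force: 30.0
```

Request:
{"method": "apply_moves", "body": {"motion": [{"claw": 0, "offset": [0, 0, 0], "yaw": 0}, {"claw": 0, "offset": [0, 0, 0], "yaw": 0}]}}

```text
t: 22.2
ee_pos: [0.4483, -0.2405, 0.1294]
orientation: [-0.0, 0.76, 0.65, 0.0]
wrist_force: [-0.2, -0.7, -0.8]
opening: 0.0324
grasp_force: 30.0
```

Request:
{"method": "apply_moves", "body": {"motion": [{"claw": 0, "offset": [0, 0, -0.8], "yaw": 0}, {"claw": 0, "offset": [0, 0, -0.8], "yaw": 0}, {"claw": 0, "offset": [0, 0, -0.8], "yaw": 0}, {"claw": 0, "offset": [0, 0, -0.6], "yaw": 0}, {"claw": 0, "offset": [0, 0, -0.5], "yaw": 0}, {"claw": 0, "offset": [0, 0, -0.5], "yaw": 0}, {"claw": 0, "offset": [0, 0, -0.4], "yaw": 0}, {"claw": 0, "offset": [0, 0, -0.2], "yaw": 0}, {"claw": 0, "offset": [0, 0, -0.1], "yaw": 0}, {"claw": 0, "offset": [0, 0, 0], "yaw": 0}]}}

```text
t: 23.2
ee_pos: [0.4479, -0.2415, 0.0117]
orientation: [0.0, 0.761, 0.649, 0.0]
wrist_force: [-0.4, 0.7, 0.1]
opening: 0.0328
grasp_force: 30.0
```

Request:
{"method": "apply_moves", "body": {"motion": [{"claw": 0, "offset": [0, 0, -0.1], "yaw": 0}, {"claw": 0, "offset": [0, 0, -0.08], "yaw": 0}, {"claw": 0, "offset": [0, 0, 0], "yaw": 0}, {"claw": 0, "offset": [0, 0, 0], "yaw": 0}]}}

```text
t: 23.6
ee_pos: [0.4482, -0.2418, 0.0083]
orientation: [0.001, 0.761, 0.649, 0.0]
wrist_force: [-3.0, 1.6, 10.5]
opening: 0.0327
grasp_force: 30.0
```

Request:
{"method": "apply_moves", "body": {"motion": [{"claw": 0.5, "offset": [0, 0, 0], "yaw": 0}, {"claw": 0.5, "offset": [0, 0, 0], "yaw": 0}, {"claw": 0.5, "offset": [0, 0, 0.3], "yaw": 0}, {"claw": 0.5, "offset": [0, 0, 0.7], "yaw": 0}, {"claw": 0.5, "offset": [0, 0, 1], "yaw": 0}, {"claw": 0.5, "offset": [0, 0, 1], "yaw": 0}, {"claw": 0.5, "offset": [0.3, 1, 1], "yaw": 0}, {"claw": 0.5, "offset": [0.3, 1, 0.86], "yaw": 0}, {"claw": 0.5, "offset": [0.3, 1, 0], "yaw": 0}, {"claw": 0.5, "offset": [0.3, 1, 0], "yaw": 0}]}}

```text
t: 24.6
ee_pos: [0.4783, -0.1406, 0.1299]
orientation: [0.001, 0.761, 0.649, 0.0]
wrist_force: [1.3, 0.2, 0.3]
opening: 0.0439
grasp_force: 0.0
```

Request:
{"method": "apply_moves", "body": {"motion": [{"claw": 0.5, "offset": [0.3, 1, 0], "yaw": 0}, {"claw": 0.5, "offset": [0.3, 1, 0], "yaw": 0}, {"claw": 0.5, "offset": [0.3, 1, 0], "yaw": 0}, {"claw": 0.5, "offset": [0.3, 1, 0], "yaw": 0}, {"claw": 0.5, "offset": [0.3, 1, 0], "yaw": 0}, {"claw": 0.5, "offset": [0.3, 1, 0], "yaw": 0}, {"claw": 0.5, "offset": [0.3, 1, 0], "yaw": 0}, {"claw": 0.5, "offset": [0.3, 1, 0], "yaw": 0}, {"claw": 0.5, "offset": [0.3, 1, 0], "yaw": 0}, {"claw": 0.5, "offset": [0.3, 1, 0], "yaw": 0}]}}

```text
t: 25.6
ee_pos: [0.553, 0.1096, 0.1292]
orientation: [0.0, 0.761, 0.649, 0.0]
wrist_force: [0.4, -0.4, 0.4]
opening: 0.0443
grasp_force: 0.0
```

Request:
{"method": "apply_moves", "body": {"motion": [{"claw": 0.5, "offset": [0.3, 1, 0], "yaw": 0}, {"claw": 0.5, "offset": [0.3, 1, 0], "yaw": 0}, {"claw": 0.5, "offset": [0.3, 1, 0], "yaw": 0}, {"claw": 0.5, "offset": [0.3, 1, 0], "yaw": 0}, {"claw": 0.5, "offset": [0.3, 1, 0], "yaw": 0}, {"claw": 0.5, "offset": [0.3, 1, 0], "yaw": 0}, {"claw": 0.5, "offset": [0.3, 1, 0], "yaw": 0}, {"claw": 0.5, "offset": [0, 0.35, 0], "yaw": 0}, {"claw": 0.5, "offset": [0, 0, 0], "yaw": 0}, {"claw": 0.5, "offset": [0, 0, 0], "yaw": 0}]}}

```text
t: 26.6
ee_pos: [0.6051, 0.2914, 0.1288]
orientation: [0.0, 0.761, 0.649, -0.0]
wrist_force: [-0.1, 0.1, -0.6]
opening: 0.0439
grasp_force: 0.0
```

```bash
python3 - <<'E'
from h import *
s=sensors.read_state(); print(s['t'],s['ee_pos'],s['orientation'],s['opening'])
c,im,de=snap('wrist','w7'); P=cloud(c,de)
m=(np.hypot(P[...,0]-.606,P[...,1]-.292)<.03)&(P[...,2]>.050)&(P[...,2]<.065); q=P[m]; print(len(q),q.mean(0) if len(q) else 0)
for n in ['top','side']:
    c,im,de=snap(n,n+'4'); P=cloud(c,de)
    m=(np.hypot(P[...,0]-.448,P[...,1]+.2416)<.025)&(P[...,2]>.03)&(P[...,2]<.08); q=P[m]; print(n,len(q),q[:,2].max(),q[q[:,2]>q[:,2].max()-.008].mean(0).round(4))
E
```

```text
26.6 [0.60513555 0.29142428 0.12881005] [ 3.79270063e-05  7.60699091e-01  6.49104630e-01 -2.65562422e-04] 0.04387147113129386
197 [0.60562004 0.29297834 0.05463728]
top 76 0.05580948658113205 [ 0.4445 -0.2426  0.0524]
side 79 0.05657295246074601 [ 0.4468 -0.2379  0.0524]
```

nozzle_3 is seated, with its top at about 0.055. Now nozzle_2.

Request:
{"method": "apply_moves", "body": {"motion": [{"claw": 0.5, "offset": [0.02, 0.02, -0.9], "yaw": 0}, {"claw": 0.5, "offset": [0, 0, -0.9], "yaw": 0}, {"claw": 0.5, "offset": [0, 0, -0.9], "yaw": 0}, {"claw": 0.5, "offset": [0, 0, -0.9], "yaw": 0}, {"claw": 0.5, "offset": [0, 0, -0.9], "yaw": 0}, {"claw": 0.5, "offset": [0, 0, 0], "yaw": 0}, {"claw": 0.2, "offset": [0, 0, 0], "yaw": 0}, {"claw": 0, "offset": [0, 0, 0], "yaw": 0}, {"claw": 0, "offset": [0, 0, 0], "yaw": 0}, {"claw": 0, "offset": [0, 0, 0], "yaw": 0}]}}

```text
t: 27.75
ee_pos: [0.606, 0.2926, 0.0167]
orientation: [0.0, 0.761, 0.649, 0.0]
wrist_force: [-0.1, -1.4, 2.4]
opening: 0.0262
grasp_force: 30.0
```

Request:
{"method": "apply_moves", "body": {"motion": [{"claw": 0, "offset": [0, 0, 0.5], "yaw": 0}, {"claw": 0, "offset": [0, 0, 1], "yaw": 0}, {"claw": 0, "offset": [-0.3, -1, 1], "yaw": 0}, {"claw": 0, "offset": [-0.3, -1, 1], "yaw": 0}, {"claw": 0, "offset": [-0.3, -1, 1], "yaw": 0}, {"claw": 0, "offset": [-0.3, -1, 0], "yaw": 0}, {"claw": 0, "offset": [-0.3, -1, 0], "yaw": 0}, {"claw": 0, "offset": [-0.3, -1, 0], "yaw": 0}, {"claw": 0, "offset": [-0.3, -1, 0], "yaw": 0}, {"claw": 0, "offset": [-0.3, -1, 0], "yaw": 0}]}}

```text
t: 28.75
ee_pos: [0.5456, 0.0919, 0.1297]
orientation: [0.0, 0.761, 0.649, 0.0]
wrist_force: [0.6, 0.7, -1.0]
opening: 0.0266
grasp_force: 30.0
```

Request:
{"method": "apply_moves", "body": {"motion": [{"claw": 0, "offset": [-0.3, -1, 0], "yaw": 0}, {"claw": 0, "offset": [-0.3, -1, 0], "yaw": 0}, {"claw": 0, "offset": [-0.3, -1, 0], "yaw": 0}, {"claw": 0, "offset": [-0.3, -1, 0], "yaw": 0}, {"claw": 0, "offset": [-0.3, -1, 0], "yaw": 0}, {"claw": 0, "offset": [-0.3, -1, 0], "yaw": 0}, {"claw": 0, "offset": [-0.3, -1, 0], "yaw": 0}, {"claw": 0, "offset": [-0.3, -1, 0], "yaw": 0}, {"claw": 0, "offset": [-0.3, -1, 0], "yaw": 0}, {"claw": 0, "offset": [-0.3, -1, 0], "yaw": 0}]}}

```text
t: 29.75
ee_pos: [0.4706, -0.1582, 0.1297]
orientation: [0.001, 0.761, 0.649, 0.0]
wrist_force: [-0.6, 0.9, 0.2]
opening: 0.026
grasp_force: 30.0
```

Request:
{"method": "apply_moves", "body": {"motion": [{"claw": 0, "offset": [-0.3, -1, 0], "yaw": 0}, {"claw": 0, "offset": [-0.3, -0.42, 0], "yaw": 0}, {"claw": 0, "offset": [0, 0, 0], "yaw": 0}, {"claw": 0, "offset": [0, 0, 0], "yaw": 0}, {"claw": 0, "offset": [0, 0, 0], "yaw": 0}]}}

```text
t: 30.25
ee_pos: [0.4562, -0.1917, 0.1289]
orientation: [-0.0, 0.76, 0.65, 0.0]
wrist_force: [0.6, 0.6, 0.5]
opening: 0.0266
grasp_force: 30.0
```

Request:
{"method": "apply_moves", "body": {"motion": [{"claw": 0, "offset": [0, -0.03, -0.8], "yaw": 0}, {"claw": 0, "offset": [0, 0, -0.8], "yaw": 0}, {"claw": 0, "offset": [0, 0, -0.8], "yaw": 0}, {"claw": 0, "offset": [0, 0, -0.6], "yaw": 0}, {"claw": 0, "offset": [0, 0, -0.5], "yaw": 0}, {"claw": 0, "offset": [0, 0, -0.5], "yaw": 0}, {"claw": 0, "offset": [0, 0, -0.4], "yaw": 0}, {"claw": 0, "offset": [0, 0, -0.2], "yaw": 0}, {"claw": 0, "offset": [0, 0, -0.1], "yaw": 0}, {"claw": 0, "offset": [0, 0, 0], "yaw": 0}]}}

```text
t: 31.25
ee_pos: [0.4559, -0.1935, 0.0112]
orientation: [0.0, 0.761, 0.649, 0.0]
wrist_force: [-0.5, 0.6, -0.6]
opening: 0.0266
grasp_force: 30.0
```

Request:
{"method": "apply_moves", "body": {"motion": [{"claw": 0, "offset": [0, 0, -0.1], "yaw": 0}, {"claw": 0, "offset": [0, 0, -0.1], "yaw": 0}, {"claw": 0, "offset": [0, 0, 0], "yaw": 0}, {"claw": 0, "offset": [0, 0, 0], "yaw": 0}]}}

```text
t: 31.65
ee_pos: [0.4562, -0.1937, 0.0074]
orientation: [0.001, 0.761, 0.649, 0.0]
wrist_force: [-3.2, 1.1, 13.5]
opening: 0.0263
grasp_force: 30.0
```

Request:
{"method": "apply_moves", "body": {"motion": [{"claw": 0.45, "offset": [0, 0, 0], "yaw": 0}, {"claw": 0.45, "offset": [0, 0, 0], "yaw": 0}, {"claw": 0.45, "offset": [0, 0, 0.3], "yaw": 0}, {"claw": 0.45, "offset": [0, 0, 0.7], "yaw": 0}, {"claw": 0.45, "offset": [0, 0, 1], "yaw": 0}, {"claw": 0.45, "offset": [0, 0, 1], "yaw": 0}, {"claw": 0.45, "offset": [0.26, 1, 1], "yaw": 0}, {"claw": 0.45, "offset": [0.26, 1, 0.9], "yaw": 0}, {"claw": 0.45, "offset": [0.26, 1, 0], "yaw": 0}, {"claw": 0.45, "offset": [0.26, 1, 0], "yaw": 0}]}}

```text
t: 32.65
ee_pos: [0.4822, -0.0926, 0.1298]
orientation: [0.001, 0.761, 0.649, 0.0]
wrist_force: [0.9, -0.0, -1.3]
opening: 0.0396
grasp_force: 0.0
```

Request:
{"method": "apply_moves", "body": {"motion": [{"claw": 0.45, "offset": [0.26, 1, 0], "yaw": 0}, {"claw": 0.45, "offset": [0.26, 1, 0], "yaw": 0}, {"claw": 0.45, "offset": [0.26, 1, 0], "yaw": 0}, {"claw": 0.45, "offset": [0.26, 1, 0], "yaw": 0}, {"claw": 0.45, "offset": [0.26, 1, 0], "yaw": 0}, {"claw": 0.45, "offset": [0.26, 1, 0], "yaw": 0}, {"claw": 0.45, "offset": [0.26, 1, 0], "yaw": 0}, {"claw": 0.45, "offset": [0.26, 1, 0], "yaw": 0}, {"claw": 0.45, "offset": [0.26, 1, 0], "yaw": 0}, {"claw": 0.45, "offset": [0.26, 1, 0], "yaw": 0}]}}

```text
t: 33.65
ee_pos: [0.547, 0.1576, 0.1291]
orientation: [0.0, 0.761, 0.649, 0.0]
wrist_force: [-0.0, -0.1, 0.0]
opening: 0.0393
grasp_force: 0.0
```

Request:
{"method": "apply_moves", "body": {"motion": [{"claw": 0.45, "offset": [0.26, 1, 0], "yaw": 0}, {"claw": 0.45, "offset": [0.26, 1, 0], "yaw": 0}, {"claw": 0.45, "offset": [0.04, 0.36, 0], "yaw": 0}, {"claw": 0.45, "offset": [0, 0, 0], "yaw": 0}, {"claw": 0.45, "offset": [0, 0, 0], "yaw": 0}, {"claw": 0.45, "offset": [0, 0, 0], "yaw": 0}]}}

```text
t: 34.25
ee_pos: [0.5608, 0.2145, 0.1289]
orientation: [0.0, 0.761, 0.649, -0.0]
wrist_force: [0.5, -0.2, 0.4]
opening: 0.0398
grasp_force: 0.0
```

```bash
python3 - <<'E'
from h import *
s=sensors.read_state(); print(s['t'],s['ee_pos'],s['orientation'],s['opening'])
c,im,de=snap('wrist','w8'); P=cloud(c,de)
m=(np.hypot(P[...,0]-.561,P[...,1]-.2154)<.03)&(P[...,2]>.043)&(P[...,2]<.06); q=P[m]; print(len(q),q.mean(0) if len(q) else 0)
for n in ['top','side']:
    c,im,de=snap(n,n+'5'); P=cloud(c,de)
    m=(np.hypot(P[...,0]-.4558,P[...,1]+.1932)<.02)&(P[...,2]>.03)&(P[...,2]<.08); q=P[m]; print(n,len(q),q[:,2].max(),q[q[:,2]>q[:,2].max()-.008].mean(0).round(4))
E
```

```text
34.25 [0.56080999 0.21448861 0.12886025] [ 2.87840053e-05  7.60957637e-01  6.48801561e-01 -9.40895187e-05] 0.03979274392421845
142 [0.56110784 0.21645304 0.04741361]
top 42 0.049583474976387265 [ 0.4539 -0.1956  0.0458]
side 48 0.049286418769075135 [ 0.4549 -0.1906  0.0457]
```

Nozzle_2 is seated, with its top at about 0.049. Now nozzle_1.

Request:
{"method": "apply_moves", "body": {"motion": [{"claw": 0.45, "offset": [0.01, 0.03, -0.9], "yaw": 0}, {"claw": 0.45, "offset": [0, 0, -0.9], "yaw": 0}, {"claw": 0.45, "offset": [0, 0, -0.9], "yaw": 0}, {"claw": 0.45, "offset": [0, 0, -0.9], "yaw": 0}, {"claw": 0.45, "offset": [0, 0, -0.9], "yaw": 0}, {"claw": 0.45, "offset": [0, 0, 0], "yaw": 0}, {"claw": 0.15, "offset": [0, 0, 0], "yaw": 0}, {"claw": 0, "offset": [0, 0, 0], "yaw": 0}, {"claw": 0, "offset": [0, 0, 0], "yaw": 0}, {"claw": 0, "offset": [0, 0, 0], "yaw": 0}]}}

```text
t: 35.4
ee_pos: [0.5612, 0.2162, 0.0166]
orientation: [0.0, 0.761, 0.649, 0.0]
wrist_force: [-0.9, -0.1, 1.2]
opening: 0.0206
grasp_force: 30.0
```

Request:
{"method": "apply_moves", "body": {"motion": [{"claw": 0, "offset": [0, 0, 0.5], "yaw": 0}, {"claw": 0, "offset": [0, 0, 1], "yaw": 0}, {"claw": 0, "offset": [-0.27, -1, 1], "yaw": 0}, {"claw": 0, "offset": [-0.27, -1, 1], "yaw": 0}, {"claw": 0, "offset": [-0.27, -1, 1], "yaw": 0}, {"claw": 0, "offset": [-0.27, -1, 0], "yaw": 0}, {"claw": 0, "offset": [-0.27, -1, 0], "yaw": 0}, {"claw": 0, "offset": [-0.27, -1, 0], "yaw": 0}, {"claw": 0, "offset": [-0.27, -1, 0], "yaw": 0}, {"claw": 0, "offset": [-0.27, -1, 0], "yaw": 0}]}}

```text
t: 36.4
ee_pos: [0.5068, 0.0153, 0.1297]
orientation: [0.0, 0.761, 0.649, 0.0]
wrist_force: [1.1, -0.7, 0.2]
opening: 0.0205
grasp_force: 30.0
```

Request:
{"method": "apply_moves", "body": {"motion": [{"claw": 0, "offset": [-0.27, -1, 0], "yaw": 0}, {"claw": 0, "offset": [-0.27, -1, 0], "yaw": 0}, {"claw": 0, "offset": [-0.27, -1, 0], "yaw": 0}, {"claw": 0, "offset": [-0.27, -1, 0], "yaw": 0}, {"claw": 0, "offset": [-0.27, -1, 0], "yaw": 0}, {"claw": 0, "offset": [-0.27, -1, 0], "yaw": 0}, {"claw": 0, "offset": [-0.17, -0.67, 0], "yaw": 0}, {"claw": 0, "offset": [0, 0, 0], "yaw": 0}, {"claw": 0, "offset": [0, 0, 0], "yaw": 0}]}}

```text
t: 37.3
ee_pos: [0.4625, -0.1502, 0.1293]
orientation: [0.0, 0.761, 0.649, 0.0]
wrist_force: [-0.5, -0.1, 0.6]
opening: 0.0205
grasp_force: 30.0
```

Request:
{"method": "apply_moves", "body": {"motion": [{"claw": 0, "offset": [0, 0, -0.8], "yaw": 0}, {"claw": 0, "offset": [0, 0, -0.8], "yaw": 0}, {"claw": 0, "offset": [0, 0, -0.8], "yaw": 0}, {"claw": 0, "offset": [0, 0, 0], "yaw": 0}]}}

```text
t: 37.7
ee_pos: [0.4615, -0.1488, 0.0672]
orientation: [-0.002, 0.76, 0.65, -0.001]
wrist_force: [0.9, -0.7, -0.1]
opening: 0.0204
grasp_force: 30.0
```

Request:
{"method": "apply_moves", "body": {"motion": [{"claw": 0, "offset": [0, -0.02, -0.6], "yaw": 0}, {"claw": 0, "offset": [0, 0, -0.5], "yaw": 0}, {"claw": 0, "offset": [0, 0, -0.5], "yaw": 0}, {"claw": 0, "offset": [0, 0, -0.4], "yaw": 0}, {"claw": 0, "offset": [0, 0, -0.2], "yaw": 0}, {"claw": 0, "offset": [0, 0, -0.1], "yaw": 0}, {"claw": 0, "offset": [0, 0, 0], "yaw": 0}]}}

```text
t: 38.4
ee_pos: [0.4624, -0.151, 0.0112]
orientation: [-0.0, 0.761, 0.649, -0.0]
wrist_force: [-0.0, 0.4, 0.0]
opening: 0.0204
grasp_force: 30.0
```

Request:
{"method": "apply_moves", "body": {"motion": [{"claw": 0, "offset": [0, 0, -0.1], "yaw": 0}, {"claw": 0, "offset": [0, 0, -0.1], "yaw": 0}, {"claw": 0, "offset": [0, 0, 0], "yaw": 0}, {"claw": 0, "offset": [0, 0, 0], "yaw": 0}]}}

```text
t: 38.8
ee_pos: [0.4627, -0.1512, 0.0073]
orientation: [0.001, 0.761, 0.649, 0.0]
wrist_force: [-3.7, 1.1, 12.8]
opening: 0.0205
grasp_force: 30.0
```

Request:
{"method": "apply_moves", "body": {"motion": [{"claw": 0.45, "offset": [0, 0, 0], "yaw": 0}, {"claw": 0.45, "offset": [0, 0, 0], "yaw": 0}, {"claw": 0.45, "offset": [0, 0, 0.3], "yaw": 0}, {"claw": 0.45, "offset": [0, 0, 0.7], "yaw": 0}, {"claw": 0.45, "offset": [0, 0, 1], "yaw": 0}, {"claw": 0.45, "offset": [0, 0, 1], "yaw": 0}, {"claw": 0.6, "offset": [0, 0, 1], "yaw": 0}, {"claw": 0.6, "offset": [0, 0, 1], "yaw": 0.9}, {"claw": 0.6, "offset": [0, 0, 1], "yaw": 0.9}, {"claw": 0.6, "offset": [0.1, -0.3, 1], "yaw": 0.9}]}}

```text
t: 39.8
ee_pos: [0.4646, -0.1579, 0.1828]
orientation: [0.0, 0.623, 0.782, 0.0]
wrist_force: [1.1, -0.1, 0.4]
opening: 0.0529
grasp_force: 0.0
```

Request:
{"method": "apply_moves", "body": {"motion": [{"claw": 0.6, "offset": [0.2, -0.4, 0.5], "yaw": 0.95}, {"claw": 0.6, "offset": [0.2, -0.4, 0], "yaw": 0.95}, {"claw": 0.6, "offset": [0.2, -0.4, 0], "yaw": 0.95}, {"claw": 0.6, "offset": [0.2, -0.4, 0], "yaw": 0.95}, {"claw": 0.6, "offset": [0.2, -0.4, 0], "yaw": 0.95}, {"claw": 0.6, "offset": [0.2, -0.4, 0], "yaw": 0.95}, {"claw": 0.6, "offset": [0.2, -0.4, 0], "yaw": 0.95}, {"claw": 0.6, "offset": [0.2, -0.4, 0], "yaw": 0.95}, {"claw": 0.6, "offset": [0.2, -0.4, 0], "yaw": 0.95}, {"claw": 0.6, "offset": [0, 0, 0], "yaw": 0}]}}

```text
t: 40.8
ee_pos: [0.51, -0.2492, 0.1938]
orientation: [0.0, 0.079, 0.997, -0.0]
wrist_force: [-0.3, -0.5, -0.6]
opening: 0.0529
grasp_force: 0.0
```

```bash
python3 - <<'E'
from h import *
c,im,de=snap('wrist','w9'); s=sensors.read_state(); print(s['t'],s['ee_pos'],s['orientation'])
P=cloud(c,de); hsv=cv2.cvtColor(im,cv2.COLOR_RGB2HSV)
for i,g in enumerate([(.4624,-.1507),(.4558,-.1932),(.4482,-.2416),(.4396,-.296)]):
    q=P[(np.hypot(P[...,0]-g[0],P[...,1]-g[1])<.018)&(P[...,2]>.02)&(P[...,2]<.08)]; t=q[q[:,2]>q[:,2].max()-.006]; print(i+1,q[:,2].max(),t.mean(0).round(4))
m=((hsv[...,2]>215)&(hsv[...,1]<30)&(P[...,0]>.59)&(P[...,0]<.66)&(P[...,1]<-.22)&(P[...,1]>-.29)&(P[...,2]>.025)&(P[...,2]<.07))
q=P[m];print('tab',len(q),q.mean(0),q.min(0),q.max(0))
E
```

```text
40.85 [ 0.50972051 -0.2485069   0.19376329] [-1.14988909e-04  8.04194595e-02  9.96761098e-01  1.00137093e-04]
1 0.0422225606370808 [ 0.4609 -0.1531  0.0395]
2 0.04904684632535078 [ 0.4545 -0.1959  0.0464]
3 0.05603924338785626 [ 0.4464 -0.2426  0.0536]
4 0.06367563513254859 [ 0.4386 -0.2953  0.0609]
tab 536 [ 0.61043871 -0.25209309  0.04710902] [ 0.59579553 -0.26564427  0.04425002] [ 0.62621873 -0.22114248  0.04946234]
```

View pics/w9.png

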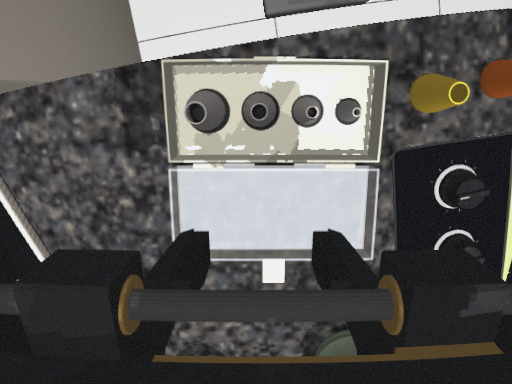

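All four nozzles stand in order, at (207,111), (259,110), (308,111) and (348,111), with tops at floor-seated heights. The tab shows at (273,271). Now I'll grip the tab.

Request:
{"method": "apply_moves", "body": {"motion": [{"claw": 0.6, "offset": [1, -0.05, -1], "yaw": 0}, {"claw": 0.6, "offset": [1, -0.05, -1], "yaw": 0}, {"claw": 0.6, "offset": [1, -0.05, -1], "yaw": 0}, {"claw": 0.6, "offset": [1, 0, -1], "yaw": 0}, {"claw": 0.6, "offset": [0.37, 0, -0.8], "yaw": 0}, {"claw": 0.6, "offset": [0, 0, -0.8], "yaw": 0}, {"claw": 0.6, "offset": [0, 0, -0.77], "yaw": 0}, {"claw": 0.6, "offset": [0, 0, 0], "yaw": 0}, {"claw": 0.6, "offset": [0, 0, 0], "yaw": 0}]}}

```text
t: 41.75
ee_pos: [0.6192, -0.252, 0.0352]
orientation: [0.0, 0.08, 0.997, -0.0]
wrist_force: [0.2, 0.3, 0.5]
opening: 0.0529
grasp_force: 0.0
```

Request:
{"method": "apply_moves", "body": {"motion": [{"claw": 0.2, "offset": [0, 0, 0], "yaw": 0}, {"claw": 0, "offset": [0, 0, 0], "yaw": 0}, {"claw": 0, "offset": [0, 0, 0], "yaw": 0}, {"claw": 0, "offset": [0, 0, 0], "yaw": 0}]}}

```text
t: 42.15
ee_pos: [0.6192, -0.2529, 0.035]
orientation: [0.0, 0.079, 0.997, -0.001]
wrist_force: [-1.9, -8.3, -0.0]
opening: 0.0237
grasp_force: 30.1
```

Now the arc in reverse.

Request:
{"method": "apply_moves", "body": {"motion": [{"claw": 0, "offset": [-0.05, 0.0, 0.46], "yaw": 0}, {"claw": 0, "offset": [-0.09, 0.0, 0.45], "yaw": 0}, {"claw": 0, "offset": [-0.13, 0.02, 0.44], "yaw": 0}, {"claw": 0, "offset": [-0.18, 0.02, 0.42], "yaw": 0}, {"claw": 0, "offset": [-0.22, 0.04, 0.4], "yaw": 0}, {"claw": 0, "offset": [-0.25, 0.04, 0.38], "yaw": 0}, {"claw": 0, "offset": [-0.29, 0.04, 0.36], "yaw": 0}, {"claw": 0, "offset": [-0.33, 0.05, 0.32], "yaw": 0}, {"claw": 0, "offset": [-0.35, 0.06, 0.29], "yaw": 0}, {"claw": 0, "offset": [-0.38, 0.06, 0.25], "yaw": 0}]}}

```text
t: 43.15
ee_pos: [0.5616, -0.244, 0.1291]
orientation: [0.0, 0.079, 0.997, -0.0]
wrist_force: [-3.7, -4.9, -9.9]
opening: 0.0233
grasp_force: 30.0
```

Request:
{"method": "apply_moves", "body": {"motion": [{"claw": 0, "offset": [-0.4, 0.06, 0.21], "yaw": 0}, {"claw": 0, "offset": [-0.43, 0.07, 0.17], "yaw": 0}, {"claw": 0, "offset": [-0.43, 0.07, 0.13], "yaw": 0}, {"claw": 0, "offset": [-0.45, 0.07, 0.08], "yaw": 0}, {"claw": 0, "offset": [-0.45, 0.07, 0.04], "yaw": 0}, {"claw": 0, "offset": [-0.46, 0.07, -0.01], "yaw": 0}, {"claw": 0, "offset": [-0.45, 0.07, -0.05], "yaw": 0}, {"claw": 0, "offset": [-0.44, 0.07, -0.1], "yaw": 0}, {"claw": 0, "offset": [-0.43, 0.07, -0.14], "yaw": 0}, {"claw": 0, "offset": [-0.42, 0.06, -0.19], "yaw": 0}]}}

```text
t: 44.15
ee_pos: [0.4543, -0.2273, 0.1348]
orientation: [0.003, 0.079, 0.997, -0.001]
wrist_force: [0.5, 0.1, 6.6]
opening: 0.0234
grasp_force: 30.0
```

Request:
{"method": "apply_moves", "body": {"motion": [{"claw": 0, "offset": [-0.4, 0.06, -0.23], "yaw": 0}, {"claw": 0, "offset": [-0.37, 0.06, -0.26], "yaw": 0}, {"claw": 0, "offset": [-0.34, 0.05, -0.3], "yaw": 0}, {"claw": 0, "offset": [-0.31, 0.05, -0.33], "yaw": 0}, {"claw": 0, "offset": [-0.28, 0.05, -0.37], "yaw": 0}, {"claw": 0, "offset": [-0.25, 0.04, -0.38], "yaw": 0}, {"claw": 0, "offset": [-0.2, 0.03, -0.42], "yaw": 0}, {"claw": 0, "offset": [-0.16, 0.02, -0.43], "yaw": 0}, {"claw": 0, "offset": [-0.12, 0.02, -0.44], "yaw": 0}, {"claw": 0, "offset": [-0.07, 0.01, -0.45], "yaw": 0}]}}

```text
t: 45.15
ee_pos: [0.3908, -0.2174, 0.043]
orientation: [0.001, 0.079, 0.997, -0.001]
wrist_force: [-5.8, -0.7, 2.3]
opening: 0.0235
grasp_force: 30.0
```

Request:
{"method": "apply_moves", "body": {"motion": [{"claw": 0, "offset": [-0.02, 0, -0.2], "yaw": 0}, {"claw": 0, "offset": [0, 0, -0.15], "yaw": 0}, {"claw": 0, "offset": [0, 0, 0], "yaw": 0}]}}

```text
t: 45.45
ee_pos: [0.3901, -0.2172, 0.034]
orientation: [0.0, 0.079, 0.997, -0.0]
wrist_force: [-6.9, -2.4, 1.3]
opening: 0.0233
grasp_force: 30.0
```

Request:
{"method": "apply_moves", "body": {"motion": [{"claw": 0, "offset": [0, 0, -0.12], "yaw": 0}, {"claw": 0, "offset": [0, 0, -0.1], "yaw": 0}, {"claw": 0, "offset": [0, 0, -0.1], "yaw": 0}, {"claw": 0, "offset": [0, 0, 0], "yaw": 0}]}}

```text
t: 45.85
ee_pos: [0.3909, -0.2175, 0.0283]
orientation: [0.001, 0.079, 0.997, -0.001]
wrist_force: [-11.7, 5.1, 30.6]
opening: 0.0234
grasp_force: 30.0
```

Request:
{"method": "apply_moves", "body": {"motion": [{"claw": 0.5, "offset": [0, 0, 0], "yaw": 0}, {"claw": 0.5, "offset": [0, 0, 0], "yaw": 0}, {"claw": 0.5, "offset": [0, 0, 0], "yaw": 0}, {"claw": 0.5, "offset": [0, 0, 0.5], "yaw": 0}, {"claw": 0.5, "offset": [0, 0, 1], "yaw": 0}, {"claw": 0.5, "offset": [0, 0, 1], "yaw": 0}, {"claw": 0.5, "offset": [0, 0, 1], "yaw": 0}, {"claw": 0, "offset": [0, 0, 1], "yaw": 0}, {"claw": 0, "offset": [0, 0, 0], "yaw": 0}, {"claw": 0, "offset": [0, 0, 0], "yaw": 0}]}}

```text
t: 46.85
ee_pos: [0.3904, -0.2171, 0.1375]
orientation: [0.0, 0.079, 0.997, -0.0]
wrist_force: [0.4, 1.4, -0.0]
opening: 0.0221
grasp_force: 0.0
```

```bash
python3 - <<'E'
from h import *
s=sensors.read_state(); print(s['t'],s['ee_pos'])
for n in ['top','side','wrist']:
    c,im,de=snap(n,n+'9'); P=cloud(c,de); x,y,z=[P[...,i] for i in range(3)]
    m=(x>.40)&(x<.5)&(y>-.32)&(y<-.13)&(z>.058)&(z<.1)
    q=P[m]
    if len(q)<50: print(n,len(q)); continue
    A=np.c_[q[:,:2],np.ones(len(q))]; f=np.linalg.lstsq(A,q[:,2],rcond=None)[0]
    for _ in range(3): k=abs(q[:,2]-A@f)<.003; f=np.linalg.lstsq(A[k],q[k,2],rcond=None)[0]
    print(n,k.sum(),'slope',f.round(3),'z front/rear',[float(f@[px,py,1]) for px,py in [(.41,-.222),(.50,-.236)]])
    hsv=cv2.cvtColor(im,cv2.COLOR_RGB2HSV)
    m=(hsv[...,2]>205)&(hsv[...,1]<40)&(x>.37)&(x<.4)&(y>-.235)&(y<-.2)&(z>.02)&(z<.07); print('tab z',m.sum(),np.median(z[m]) if m.any() else 0)
im=load('side9')[1]; cv2.imwrite('pics/s9c.png',cv2.resize(im[110:220,220:360],None,fx=4,fy=4,interpolation=cv2.INTER_CUBIC)[...,::-1])
E
```

```text
46.85 [ 0.39036243 -0.21705306  0.13752519]
top 58 slope [-0.034 -0.039  0.071] z front/rear [0.0656718636609409, 0.06319400319391827]
tab z 9 0.04023459131530238
side 1012 slope [0.001 0.    0.069] z front/rear [0.069263143001165, 0.06932885552799595]
tab z 0 0
wrist 6815 slope [ 0.003 -0.001  0.067] z front/rear [0.06847976643239637, 0.06872601435862358]
tab z 268 0.041645141508766206
```

View pics/s9c.png

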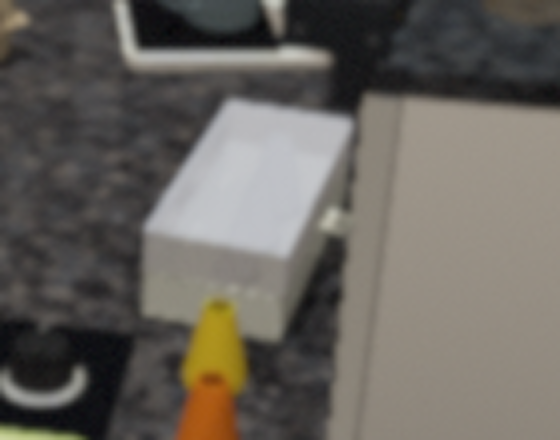

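The lid is level, its top at 0.069 m and its tab at 0.042 m, so it is shut. The gripper is clear.

```bash
python3 -c "
from cell import arm
print(arm.close_job())"
```

```text
the job is handed in; nothing more can be done
None
```

All four nozzles stand on their own posts in size order, down on the case floor; the lid is fully shut, and I handed the job in at about 47 s.

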